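# Clear the spent rubbing blocks from a ratchet-locked cassette

### The arm

A 6-joint arm with a two-finger parallel gripper is mounted at the origin on the work surface. World frame = base frame: x ahead of the robot, y to its left, z up, the work surface at z = 0. Lengths are in m, angles in rad, forces in N, time in s.
With the tool pointing down it reaches from about 0.225 to 0.875 m from the base axis. Payload 3.4 kg.
Tool frame: the origin (TCP) lies midway between the tips of the shut fingers; the grasp point (between the pads) lies 19 mm behind it (pinch_z is the distance from the TCP to the grasp point, in m); z points along the fingers, y is the line along which they close (so a half turn about z gives the same grasp; the last joint's range is limited). The gripper opens to 85 mm and grips with 20 to 120 N. Pads are 22 mm wide; open, the fingers measure 114 mm over their backs; the gripper's body (76 mm by 85 mm) begins 54 mm behind the grasp point. The pads swing forward as they close: fully open they stand 13 mm farther back than shut.
Start: joints at [-1.327, 0.276, 1.505, -0, 1.361, -0.121], TCP at [0.205, -0.537, 0.231] pointing down, gripper open.
Joint ranges: [-2.89, 2.89], [-0.75, 2.08], [0.22, 2.7], [-1.18, 4.32], [0.11, 2.71], [-2.7, 2.7]. Speed limits (rad/s): [2.57, 2.57, 3.14, 3.14, 3.14, 3.14].

### API

Orientations are given as a unit quaternion [w, x, y, z].
In Python, from rig import get_state, get_image, sign_off, pinch_z gives the robot as it stands.
- The arm moves only by the tool send_rows, never from a script. Its argument "steps" is one flat list of numbers, 5 for each row, row after row: the gripper's target within -1 to 1 (fully open at 1, half-way at 0, shut at -1), then the shift along the tool's x, y, z in cm, then the turn about the tool's z in degrees. In form: [gripper, x, y, z, roll, gripper, x, y, z, roll, ...]. A call has 1 to 12 rows; each row shifts and turns the commanded pose from where the row before left it, along the tool's axes as they then stand; what a row does not reach is not made up. A row lasts 1/10 s, in which the tool goes at most 50 mm and 8.59 degrees, less where a joint would pass 70% of its speed; a pose out of reach is approached as far as the arm can. A call is refused whole if a number of a shift passes 5 or a number of a turn 8.59, either way. A call with a gripper value outside its range is refused whole. The fingers move at their own pace and stop on an object; "newtons" is the grip in N (left out, the last holds). Time passes only in rows, so rows that do not move let the fingers close. It gives the time, the measured TCP pose, the force, the opening and the grip force at its end, in the units of the state.
- get_state(): the state, without advancing time (a new reading comes with each control period).
- get_image(name): name is "side" or "top" or "wrist"; returns a dict with "color" (384x512x3 uint8, red, green, blue), "mtx" (3x3 intrinsics, pixels), "T" (4x4, takes a point from camera to world coordinates); the wrist camera has in their place "mount" (4x4, takes a point from camera to tool coordinates, whose origin is the TCP and whose axes are the flange's). Camera axes: x right, y down, z forward; pixel columns grow to the right and rows downward; lengths in m; the calibration is good to about 2 mm. The wrist camera is an equidistant fisheye: a pixel r from the principal point sees the ray r / f radians off the axis. A picture is of the moment at which its call begins: read the wrist's pose just before it. There is no depth.
- sign_off(): hands the job in; it is judged then, once.
The state is a dict: "clock": time; "qpos": joint angles; "qd": joint speeds; "effort": joint torques, N m; "position": TCP position; "ee_rot": TCP orientation; "contact_force": force on the tool from outside, world axes, zero at the start; "moment": the same for the moment, N m; "width": finger opening in m; "gripper_force": force on a finger pad.
Only numpy, scipy, OpenCV 4.12 (cv2) and the standard library are available. Lean on these libraries where they do the work, as an engineer would, in place of code of your own. Each camera call takes 0.05 s, during which the arm holds its last target. There are 200 camera calls.

### The job

Unlock the specimen cassette and clear it: flip the small red pawl lever on the ratchet to the loosening side, then work the ratchet handle to and fro until the red keeper bar is lifted clear of the channels. With the orange-handled drift, push every white rubbing block that is in the cassette right out of its channel onto the apron (do not reach in with the fingers), then put all of them in the blue waste bin and lay the drift back flat on the green mat. Leave the keeper up, and do not disturb the petri dish, the carton or the steel weight.

Things in the scene. Friction and masses are not known exactly. Their poses are not given: they have to be found in the camera images.
- cassette: Cream cassette fixed to the bench; origin on the bench under the middle of its channel block, 188 (x) by 70 (y) by 54 mm high. +y: the way blocks are pushed out, from entry face y = -35 (green mat's side) to exit y = +35 mm. Channels 32 mm square at x = -64, 0, 64 mm, floor 10 mm high; past the exit an apron 10 mm high runs to y = 180 mm. Portal frame at y 36 to 65, 100 mm high, bears the ratchet.
- channel1_in (a point): Centre of the mouth of the first channel (cassette x = -64 mm) in the entry face, 26 mm above the bench. Axes as the cassette: the drift goes in along +y. A viewing slot 20 mm wide in the roof over each channel shows whether a block lies in it.
- channel2_in (a point): The same for the middle channel (x = 0).
- channel3_in (a point): The same for the third channel (x = +64 mm).
- ratchet_handle (a joint): Swing of the ratchet handle about the upright spindle (rad), -1.15 to +0.25; 0 = its arm points along the cassette's +x, positive = counter-clockwise from above. Friction 0.06 N m when idle. The toothed wheel below (16 teeth, 0.39 rad apart) takes 0.25 N m to turn, about 3 N at the grip, and stays on the return stroke. The pawl lever rides on the handle.
- spindle_top (a point): Top of the handle's hub on the spindle axis (cassette x = 0, y = 50 mm), 144 mm above the bench. Turns with the handle: its x axis points along the handle's arm. A steel spindle, 14 mm thick, stands 11 mm above the hub and rises with the keeper.
- handle_grip (a point): Middle of the upright yellow round grip at the end of the handle, 105 mm from the spindle axis, 157.5 mm above the bench. 22 mm in diameter, from 137.5 to 183.5 mm high; the arm beneath it is 18 mm wide. x axis along the arm, away from the spindle.
- pawl (a joint): Tilt of the red pawl lever (rad), -0.5 to 0.5, 0 = upright. It falls to the side it leans to and stays (at 0.2 to 0.5, as its tooth lies on or between wheel teeth). Negative: TIGHTENING, the handle drives the wheel clockwise from above. Positive: LOOSENING, the handle drives it counter-clockwise and lifts the keeper; the lever then leans to -y of the handle's own frame. Under 1 N tips it.
- pawl_tip (a point): Centre of the head of the red pawl lever, 45 mm above its pivot. Lever 12 mm wide along the pivot, 8 mm thick; head 16 mm in diameter. The pivot lies across the spindle from the handle's grip, 31 mm from the spindle axis, 134 mm above the bench, its axis along the handle's arm.
- keeper (a joint): Lift of the red keeper bar (m): 0 = locked, barring all exits; it rises 8 mm per radian of the wheel in the loosening direction, to at most 27 mm, and stays where it is left. It is clear of the blocks above 20.5 mm (2.6 rad of wheel, about three full handle strokes).
- keeper_edge (a point): Middle of the keeper bar's lower edge, at cassette x = 0, y = 47 mm; 20 mm above the bench when locked. Bar 178 mm long (x), 10 mm thick, 30 mm high.
- block1: White plastic rubbing block, 28 by 60 by 28 mm (60 mm along its y axis), with a grey worn band, 40 to 75 g; origin at its centre. At the start it lies in a channel of the cassette (channel 1), y along the channel, if it is there at all (absent: None at the start).
- block2: White plastic rubbing block, 28 by 60 by 28 mm (60 mm along its y axis), with a grey worn band, 40 to 75 g; origin at its centre. At the start it lies in a channel of the cassette (channel 2), y along the channel, if it is there at all (absent: None at the start).
- block3: White plastic rubbing block, 28 by 60 by 28 mm (60 mm along its y axis), with a grey worn band, 40 to 75 g; origin at its centre. At the start it lies in a channel of the cassette (channel 3), y along the channel, if it is there at all (absent: None at the start).
- drift: Drift: orange box handle 70 mm (x) by 26 mm (y) by 24 mm (z) with a straight aluminium rod 14 mm in diameter and 190 mm long running out of the handle's +x end. Origin at the handle's centre; x along the rod. Lying flat, its axis is 12 mm above what it lies on. 160 to 260 g, balanced 19 mm ahead of the origin.
- drift_tip (a point): Tip of the drift's rod, 225 mm from the drift's origin along its x axis.
- mat: Green mat fixed to the bench, 340 mm (x) by 150 mm (y), 3 mm thick; origin at the centre of its underside. The drift's place: all of the drift from handle centre to tip belongs over the mat.
- waste_bin: Blue open waste bin fixed to the bench, 170 by 170 mm outside, 60 mm high, walls and floor 5 mm; origin at the centre of its underside.
- petri_dish: Bystander: glass dish 90 mm across, 18 mm high; origin at the centre of its underside. Leave alone.
- carton: Bystander: white carton, a 60 mm cube; origin at the centre of its underside. Leave alone.
- weight: Bystander: polished steel weight, 48 mm in diameter, 45 mm high; origin at the centre of its underside. Leave alone.

How it is judged:
By the outcome, as a careful person would: the job done as asked, in the order asked, and still so for the second after the job is handed in, with the robot touching nothing.
Of block1, block2, block3 only 2 to 3 are there at a start; the rules pass over those that are not, and their reading is None.
At some moment in a run one of drift may be knocked a few centimetres aside while the robot is not near it.
Once in a run the grip may slacken for a moment while it holds something.
It also fails if it takes over 192 s, if anything falls off the work surface, if the arm or the gripper's body presses on something with over 40 N, if the wrist force passes 120 N, or if a joint passes its speed limit or range.

## Working session

There is one attempt and no reset: what is moved stays moved. The work goes in short steps, Python scripts to look and compute and a tool call to move; the robot and the scene stay as the last step left them, time stands still between calls to the robot, and variables do not carry over. Pictures are saved under pics/ and viewed, at most 16 in all, crops included, and the job is handed in when it is done.

Besides the shell and the picture viewer there is one more tool, called as name(argument=value, ...) on one line, values as JSON. send_rows: Moves the arm, as the interface text tells. Its arguments: {"type":"object","properties":{"steps":{"type":"array"},"newtons":{"type":"number"}},"required":["steps"]}

```bash
mkdir -p pics; ls
python3 - <<'E'
from rig import *
import cv2,json,numpy as np
print(get_state(),pinch_z)
for n in("top","side"):
    g=get_image(n); cv2.imwrite(f"pics/{n}0.png",cv2.resize(g["color"][:,:,::-1],(800,600),interpolation=cv2.INTER_CUBIC)); print(n,g["mtx"].tolist(),np.round(g["T"],4).tolist())
    np.savez(f"{n}cal.npz",mtx=g["mtx"],T=g["T"])
E
```

```text
pics
{'clock': 0.0, 'qpos': array([-1.32700340e+00,  2.76620361e-01,  1.50618297e+00,  7.37186805e-06,
        1.36068840e+00, -1.20979040e-01]), 'qd': array([-0.00053282,  0.00111656, -0.00016124, -0.00058312,  0.00049131,
       -0.00045602]), 'effort': array([-1.95561108e-03, -4.16784847e+01, -2.45806342e+01, -3.38315822e-04,
        1.11439734e-02,  1.01265402e-05]), 'position': array([ 0.204999  , -0.53662972,  0.23040539]), 'ee_rot': array([-9.47972773e-04,  9.83413428e-01,  1.81375657e-01, -5.46744422e-05]), 'contact_force': array([0.68444836, 0.31816463, 0.16737829]), 'moment': array([ 0.04052893, -0.01810411, -0.03155403]), 'gripper_force': 0.0, 'width': 0.08508114047953003} 0.0187
top [[352.45711787756414, 0.0, 251.2721664941455], [0.0, 352.45711787756414, 183.91787918129359], [0.0, 0.0, 1.0]] [[-0.1164, -0.9702, 0.2124, 0.4515], [-0.9932, 0.113, -0.0284, 0.0125], [0.0035, -0.2142, -0.9768, 0.9395], [0.0, 0.0, 0.0, 1.0]]
side [[415.41991199705376, 0.0, 255.54691916137264], [0.0, 415.41991199705376, 195.61236933303303], [0.0, 0.0, 1.0]] [[-0.9597, -0.1634, 0.2287, 0.3655], [-0.2802, 0.4888, -0.8262, 0.9565], [0.0233, -0.857, -0.5149, 0.6965], [0.0, 0.0, 0.0, 1.0]]
```

View pics/top0.png

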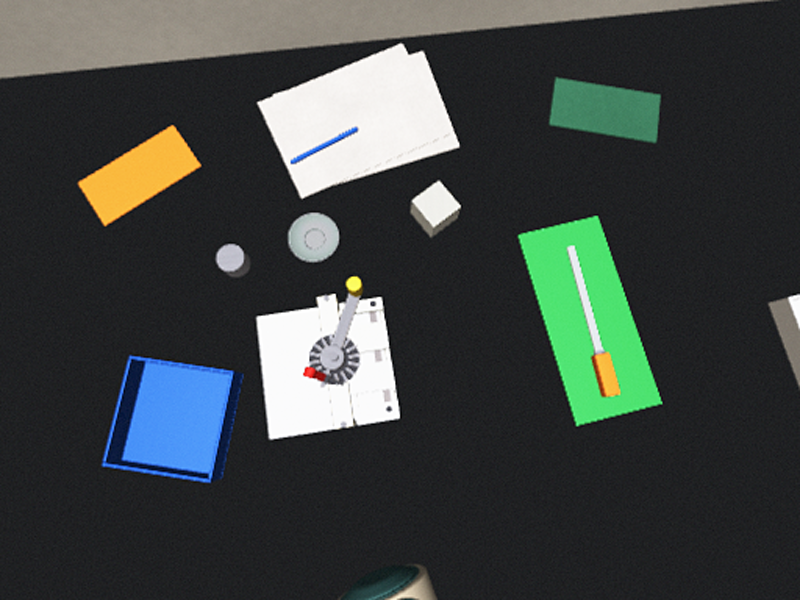

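View pics/side0.png

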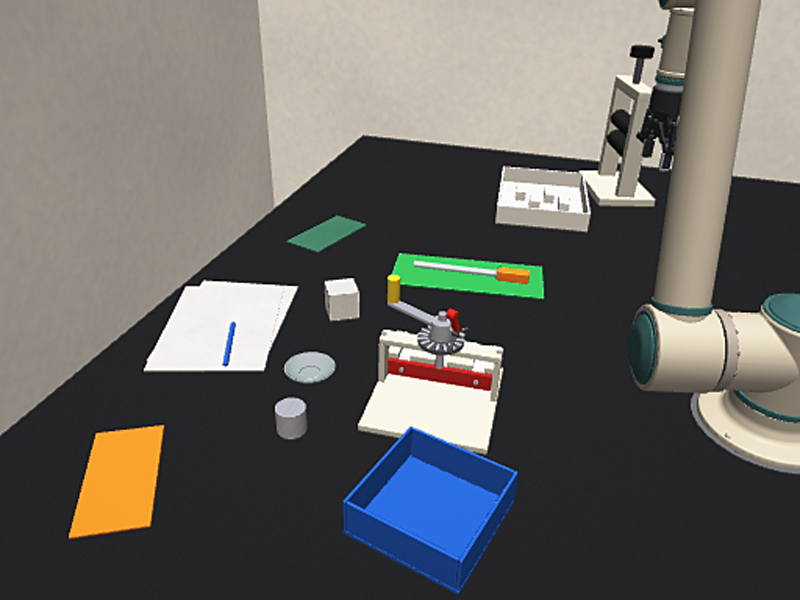

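The top view shows the cassette at about (328,368) px, exit to the left, with the pawl leaning left (tightening). The drift is on the mat at (593,320) and the bin at (172,418). I'll fit the poses and zoom in on the cassette.

```bash
cat > h.py <<'E'
import numpy as np,cv2
from scipy.optimize import least_squares
from scipy.spatial.transform import Rotation as R
def cal(n):
    c=np.load(f"{n}cal.npz"); return c["mtx"],c["T"]
def pix2w(n,u,v,z,s=1.0):
    K,T=cal(n); d=T[:3,:3]@np.linalg.solve(K,[u/s,v/s,1]); o=T[:3,3]; return o+d*(z-o[2])/d[2]
def proj(n,P):
    K,T=cal(n); p=(np.atleast_2d(P)-T[:3,3])@T[:3,:3]; q=p@K.T; return q[:,:2]/q[:,2:]
def tri(uvs):  # {name:(u,v)} raw pixels
    A=[];b=[]
    for n,(u,v) in uvs.items():
        K,T=cal(n); d=T[:3,:3]@np.linalg.solve(K,[u,v,1]); d/=np.linalg.norm(d); M=np.eye(3)-np.outer(d,d); A.append(M);b.append(M@T[:3,3])
    return np.linalg.lstsq(np.vstack(A),np.hstack(b),rcond=None)[0]
def fit(pts):  # list of (name,u,v,local xyz): planar pose x,y,yaw
    def f(p):
        c,s=np.cos(p[2]),np.sin(p[2]); r=[]
        for n,u,v,l in pts:
            r+=list(proj(n,[p[0]+c*l[0]-s*l[1],p[1]+s*l[0]+c*l[1],l[2]])[0]-[u,v])
        return r
    o=least_squares(f,[.45,.1,0],loss="soft_l1"); return o.x,np.round(o.fun,1)
E
python3 - <<'E'
from h import *
s=1.5625
f=lambda n,l:[(n,u/s,v/s,p) for u,v,p in l]
print("cass",fit(f("top",[(257,317,(.094,.18,.01)),(268,439,(-.094,.18,.01)),(381,297,(.094,-.035,.054)),(400,417,(-.094,-.035,.054))])+f("side",[(359,429,(.094,.18,.01)),(487,451,(-.094,.18,.01))])))
for nm,u,v,z in [("bin c1",131,356,.06),("b2",242,373,.06),("b3",211,482,.06),("b4",103,466,.06),("mat",519,235,.003),("mat",598,216,.003),("mat",662,404,.003),("mat",576,425,.003),("hnd far",593,353,.027),("hnd",608,351,.027),("hnd",619,395,.027),("hnd",603,397,.027),("tip",572,247,.015),("grip",354,284,.1835),("petri",314,238,.018),("carton",435,203,.06),("weight",230,256,.045)]:
    print(nm,pix2w("top",u,v,z,s).round(4))
im=cv2.imread("pics/top0.png")
print("pawl tri",tri({"top":(309/s,372/s),"side":(453/s,315/s)}),"grip top",tri({"top":(354/s,284/s),"side":(394/s,278/s)}))
c=im[275:455,240:420]; d=cv2.imread("pics/side0.png")[265:445,340:520]
cv2.imwrite("pics/z0.png",cv2.resize(np.hstack([c,d]),None,fx=2.2,fy=2.2,interpolation=cv2.INTER_CUBIC))
E
```

```text
cass (array([0.53066007, 0.03994187, 0.03971673]), array([-0.6,  4.3,  0. , -1.5, -0.3,  1.6, -0.8, -0.7,  4.4, -1.8, -1. ,
       -1.5]))
bin c1 [0.5799 0.4128 0.06  ]
b2 [0.5327 0.2393 0.06  ]
b3 [0.3746 0.2955 0.06  ]
b4 [0.417  0.4577 0.06  ]
mat [ 0.7238 -0.2493  0.003 ]
mat [ 0.7427 -0.3961  0.003 ]
mat [ 0.4056 -0.4375  0.003 ]
mat [ 0.3888 -0.2886  0.003 ]
hnd far [ 0.5011 -0.3306  0.027 ]
hnd [ 0.5014 -0.3559  0.027 ]
hnd [ 0.429  -0.3594  0.027 ]
hnd [ 0.4289 -0.3329  0.027 ]
tip [ 0.688  -0.3344  0.015 ]
grip [0.627  0.0439 0.1835]
petri [0.7554 0.1118 0.018 ]
carton [ 0.7796 -0.1014  0.06  ]
weight [0.7313 0.2519 0.045 ]
pawl tri [0.51227957 0.1183139  0.17386416] grip top [0.62817314 0.04409704 0.17961521]
```

View pics/z0.png

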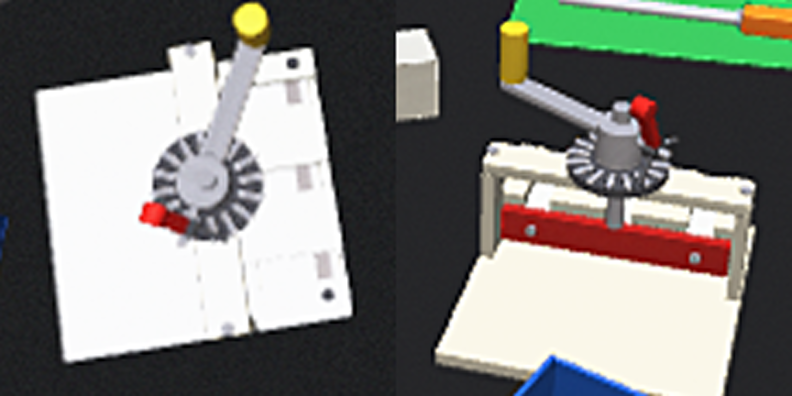

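All three slots look similar at this resolution, and the pawl leans +y (tightening). I'll refit the cassette with the spindle included and plan the approach.

```bash
cat >> h.py <<'E'
def wcal():
    c=np.load("wcal.npz"); return c["mtx"],c["mount"]
def tool(st): 
    q=st["ee_rot"]; T=np.eye(4); T[:3,:3]=R.from_quat([q[1],q[2],q[3],q[0]]).as_matrix(); T[:3,3]=st["position"]; return T
def wpix2w(st,u,v,z):
    K,M=wcal(); x=np.array([(u-K[0,2])/K[0,0],(v-K[1,2])/K[1,1]]); r=np.linalg.norm(x)+1e-9
    d=np.array([*(np.sin(r)*x/r),np.cos(r)]); C=tool(st)@M; d=C[:3,:3]@d; o=C[:3,3]; return o+d*(z-o[2])/d[2]
def wproj(st,P):
    K,M=wcal(); C=np.linalg.inv(tool(st)@M); p=C[:3,:3]@np.asarray(P)+C[:3,3]
    r=np.arctan2(np.hypot(p[0],p[1]),p[2]); n=np.hypot(p[0],p[1])+1e-9
    return np.array([K[0,0]*r*p[0]/n+K[0,2],K[1,1]*r*p[1]/n+K[1,2]])
def go(st,P,psi):  # required shift in current tool axes (cm) and roll (deg, about tool z) to world P, tool-x yaw psi deg
    T=tool(st); d=T[:3,:3].T@(np.asarray(P)-T[:3,3])*100; y=np.degrees(np.arctan2(T[1,0],T[0,0]))
    return d.round(2), round(-((psi-y+180)%360-180),2), "yaw",round(y,2)
E
python3 - <<'E'
from h import *
from rig import *
s=1.5625
f=lambda n,l:[(n,u/s,v/s,p) for u,v,p in l]
for w in(.094,.09,.086):
  p,r=fit(f("top",[(257,317,(w,.18,.01)),(269,439,(-w,.18,.01)),(381.5,297,(.094,-.035,.054)),(400,417.5,(-.094,-.035,.054)),(335,357.5,(0,.05,.155))])+f("side",[(359,429,(w,.18,.01)),(487,451,(-w,.18,.01)),(441.5,313,(0,.05,.155))]))
  print(w,p,r)
g=get_image("wrist"); np.savez("wcal.npz",mtx=g["mtx"],mount=g["mount"]); print(g["mtx"],g["mount"].round(4))
c,sn=np.cos(p[2]),np.sin(p[2]); W=lambda x,y:(p[0]+c*x-sn*y,p[1]+sn*x+c*y)
sp=W(0,.05);print("spindle",sp,"grip ang",np.arctan2(.0441-sp[1],.6275-sp[0])-p[2], np.hypot(.0441-sp[1],.6275-sp[0]))
E
```

```text
0.094 [0.53299348 0.03837066 0.04087853] [-0.1  3.5  0.  -2.4 -0.1  0.7 -0.3 -2.  -2.6  0.   3.7 -2.3 -1.8 -2.1
  1.8  0.4]
0.09 [0.5329634  0.03836997 0.04359782] [ 0.   5.2 -0.  -3.8 -0.2  0.7 -0.2 -2.1 -2.6  0.1  5.5 -1.9 -3.3 -2.5
  1.9  0.4]
0.086 [0.53299968 0.0383602  0.04552458] [ 0.1  6.8 -0.1 -5.3 -0.3  0.6 -0.1 -2.1 -2.5  0.1  7.2 -1.6 -4.8 -2.8
  1.9  0.4]
[[297.31863964   0.         251.33476861]
 [  0.         297.31863964 185.06446047]
 [  0.           0.           1.        ]] [[ 8.000e-04 -9.466e-01 -3.225e-01  8.240e-02]
 [ 1.000e+00  8.000e-04  2.000e-04  8.000e-04]
 [ 0.000e+00 -3.225e-01  9.466e-01 -1.418e-01]
 [ 0.000e+00  0.000e+00  0.000e+00  1.000e+00]]
spindle (np.float64(0.5307242399881261), np.float64(0.08830840101951135)) grip ang -0.4740295293045799 0.10639516176301311
```

Handle angle is about -0.47, spindle near (0.531, 0.088). I'm moving above the pawl's +y side.

send_rows(steps=[-1,3.05,-2.96,-0.17,0,-1,3.05,-2.96,-0.17,0,-1,3.05,-2.96,-0.17,0,-1,3.05,-2.96,-0.17,0,-1,3.05,-2.96,-0.17,0,-1,3.05,-2.96,-0.17,0,-1,3.05,-2.96,-0.17,0,-1,3.05,-2.96,-0.17,0,-1,3.05,-2.96,-0.17,0,-1,3.05,-2.96,-0.17,0,-1,3.05,-2.96,-0.17,0,-1,3.05,-2.96,-0.17,0], newtons=40)

```text
clock: 1.35
position: [0.4206, -0.073, 0.2517]
ee_rot: [0.0, 0.983, 0.181, 0.0]
contact_force: [0.8, -0.6, -0.5]
width: 0.0004
gripper_force: 0.0
```

send_rows(steps=[-1,3.05,-2.96,-0.17,0,-1,3.05,-2.96,-0.17,0,-1,3.05,-2.96,-0.17,0,-1,3.05,-2.96,-0.17,0,-1,3.05,-2.96,-0.17,0,-1,3.05,-2.96,-0.17,0,-1,0,0,0,-8.4,-1,0,0,0,-8.4,-1,0,0,0,-8.4,-1,0,0,0,-8.4,-1,0,0,0,-8.4,-1,0,0,0,-8.4])

```text
clock: 2.55
position: [0.5277, 0.1564, 0.2615]
ee_rot: [-0.0, 0.811, 0.585, -0.0]
contact_force: [0.2, -0.5, 0.5]
width: -0.0
gripper_force: 0.0
```

send_rows(steps=[-1,0,0,0,-8.4,-1,0,0,0,-8.4,-1,0,0,0,-8.4,-1,0,0,0,-8.4,-1,0,0,0,-8.4,-1,0,0,0,-8.4,-1,0,0,0,-8.4,-1,0,0,0,-8.4,-1,0,0,0,-8.4,-1,0,0,0,-8.4,-1,0,0,0,0,-1,0,0,0,0])

```text
clock: 3.75
position: [0.5278, 0.1564, 0.2616]
ee_rot: [-0.0, 0.215, 0.977, -0.0]
contact_force: [-0.3, 0.1, 0.0]
width: 0.0
gripper_force: 0.0
```

Run:
```python
from h import *
from rig import *
st=get_state(); g=get_image("wrist"); im=g["color"][:,:,::-1].copy(); np.save("w1.npy",im)
print(st["clock"],st["position"],go(st,(.528,.156,.163),155.4),st["width"])
for P in [(.512,.118,.174),(.531,.088,.155),(.503,.101,.134)]: print(wproj(st,P))
cv2.imwrite("pics/w1.png",cv2.resize(im,(800,600),interpolation=cv2.INTER_CUBIC))
```

```text
3.75 [0.52780497 0.15640938 0.26162875] (array([-0.04, -0.03,  9.86]), np.float64(-0.27), 'yaw', np.float64(155.13)) 7.071726224590514e-06
[200.36629349 191.95893675]
[185.3749539  214.90787299]
[187.48223975 176.61071045]
```

View pics/w1.png

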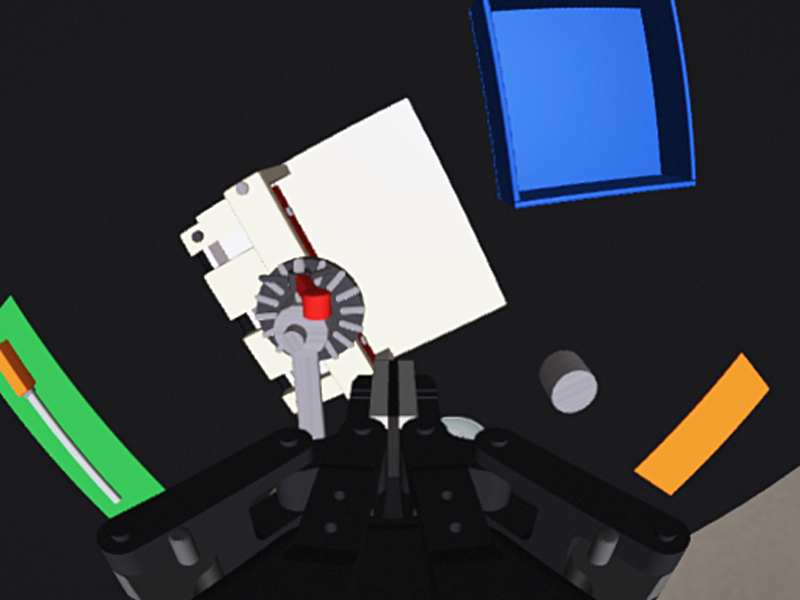

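Pawl head is at (316,302) px, within 3 mm of the prediction. The fingers are on its +y side, so I'll lower, sweep -y and retreat.

send_rows(steps=[-1,0,0,3.3,0,-1,0,0,3.3,0,-1,0,0,3.2,0,-1,0,-1.2,0,0,-1,0,-0.8,0,0,-1,0,-0.6,0,0,-1,0,-0.6,0,0,-1,0,-0.5,0,0,-1,0,-0.5,0,0,-1,0,-0.5,0,0,-1,0,-0.5,0,0,-1,0,0,0,0])

```text
clock: 5.0
position: [0.5059, 0.1086, 0.1639]
ee_rot: [-0.0, 0.214, 0.977, -0.0]
contact_force: [0.2, 0.2, -0.1]
width: -0.0
gripper_force: 0.0
```

send_rows(steps=[-1,0,1.5,0,0,-1,0,2,0,0,-1,0,2,0,0,-1,0,0,-4,0,-1,0,0,-5,0,-1,0,0,0,0])

```text
clock: 5.6
position: [0.5336, 0.1613, 0.2606]
ee_rot: [0.006, 0.213, 0.977, 0.003]
contact_force: [0.7, 0.2, 0.2]
width: -0.0002
gripper_force: 0.0
```

Run:
```python
from h import *
from rig import *
st=get_state(); g=get_image("wrist"); im=g["color"][:,:,::-1].copy()
t=get_image("top")["color"][:,:,::-1]; s=get_image("side")["color"][:,:,::-1]
print(st["position"])
z=lambda i,x,y,w,h:cv2.resize(i[y:y+h,x:x+w],(390,390),interpolation=cv2.INTER_CUBIC)
cv2.imwrite("pics/p2.png",np.hstack([z(im,105,90,180,180),z(s,215,165,115,115)]))
```

```text
[0.53359065 0.16134758 0.26058269]
```

View pics/p2.png

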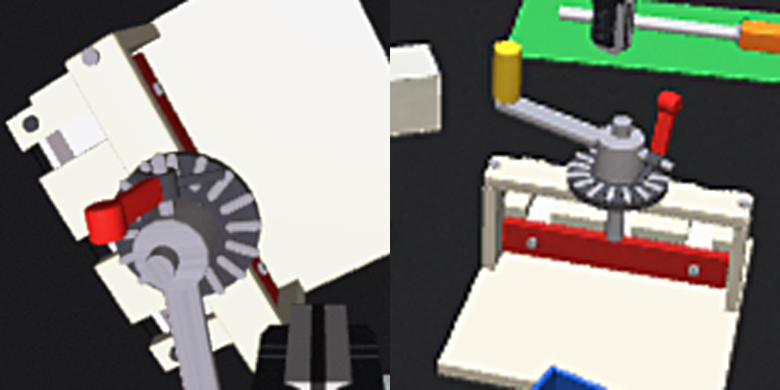

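The pawl now leans toward -y (loosening). Next I'll measure the handle angle from the yellow grip.

```bash
cat >> h.py <<'E'
CAS=np.array([.5325,.0385,.038])
def C2W(x,y,z=0):
    c,s=np.cos(CAS[2]),np.sin(CAS[2]); return np.array([CAS[0]+c*x-s*y,CAS[1]+s*x+c*y,z])
def grip(th,z=.16): return C2W(.105*np.cos(th),.05+.105*np.sin(th),z)
def angle(img,n="side"):
    h=cv2.cvtColor(img,cv2.COLOR_RGB2HSV); m=cv2.inRange(h,(24,150,80),(34,255,255)); k,l,stt,ce=cv2.connectedComponentsWithStats(m)
    i=1+np.argmax(stt[1:,4]); c=ce[i]
    t=np.linspace(-1.3,.4,341); e=[np.linalg.norm(proj(n,grip(a))[0]-c) for a in t]; j=int(np.argmin(e)); return t[j],e[j],c,stt[i]
def keeper(img):  # lift from side image, red bar: best z-shift of its lower edge
    h=cv2.cvtColor(img,cv2.COLOR_RGB2HSV); m=cv2.inRange(h,(0,150,60),(8,255,255))|cv2.inRange(h,(172,150,60),(180,255,255))
    out=[]
    for x in(-.05,-.03,.03,.05):
        b=[]
        for L in np.arange(-.01,.04,.0005):
            u,v=proj("side",C2W(x,.052,.02+L))[0]; b.append(m[int(round(v)),int(round(u))]>0)
        out.append(np.arange(-.01,.04,.0005)[int(np.argmax(b))])
    return np.round(out,4)
E
python3 - <<'E'
from h import *
from rig import *
st=get_state()
for n in("top","side"):
    im=get_image(n)["color"]; a=angle(im,n); print(n,a); 
    if n=="side": print(keeper(im))
th=a[0]; yaw=np.degrees(th+CAS[2])+180
print(grip(th),go(st,grip(th,.25),yaw));
E
```

```text
top (np.float64(-0.3350000000000001), np.float64(3.210515743649497), array([221.59036145, 179.85542169]), array([217, 175,  10,  11,  83], dtype=int32))
side (np.float64(-0.4600000000000001), np.float64(6.9983255820686905), array([249.25925926, 178.74074074]), array([246, 177,   8,   5,  27], dtype=int32))
[ 0.0005  0.      0.0005 -0.0005]
[0.62638897 0.04545739 0.16      ] (array([-13.62,  -6.35,   0.35]), np.float64(-0.48), 'yaw', np.float64(155.34))
```

```bash
sed -i 's/grip(a))\[0\]/grip(a,.181))[0]/' h.py
python3 - <<'E'
from h import *
from rig import *
st=get_state()
for n in("top","side"):
    im=get_image(n)["color"]; a=angle(im,n); print(n,a); print(pix2w(n,*a[2],.1835))
th=-.42
for th in(-.45,-.4,-.35): print(grip(th),go(st,grip(th,.25),np.degrees(th+CAS[2])+180));
E
```

```text
top (np.float64(-0.36), np.float64(1.2334192119690173), array([221.49382716, 179.9382716 ]), array([217, 175,  10,  11,  81], dtype=int32))
[0.63233755 0.05454109 0.1835    ]
side (np.float64(-0.345), np.float64(1.102309505452621), array([249.30769231, 178.65384615]), array([246, 177,   8,   5,  26], dtype=int32))
[0.63234881 0.05700849 0.1835    ]
[0.62681424 0.04641741 0.16      ] (array([-13.67,  -6.16,   0.2 ]), np.float64(-1.07), 'yaw', np.float64(155.32))
[0.62879545 0.05127865 0.16      ] (array([-13.65,  -5.63,   0.2 ]), np.float64(-3.94), 'yaw', np.float64(155.32))
[0.63053122 0.05623282 0.16      ] (array([-13.6 ,  -5.11,   0.2 ]), np.float64(-6.8), 'yaw', np.float64(155.32))
```

Grip found at (0.632, 0.056), θ ≈ -0.35. I'll straddle it and swing back.

send_rows(steps=[-0.1,-4.6,-1.7,0,-6.8,-0.1,-4.3,-2.2,0,0,-0.1,-4.3,-2.2,0,0,-0.1,0,0,0,0,-0.1,0,0,0,0])

```text
clock: 6.45
position: [0.6321, 0.0553, 0.252]
ee_rot: [-0.002, 0.157, 0.988, -0.0]
contact_force: [-1.4, 0.5, 0.7]
width: 0.0382
gripper_force: 0.0
```

Run:
```python
from h import *
from rig import *
st=get_state(); print(st["width"],go(st,(.632,.056,.15),162.1))
```

```text
0.03821930029839898 (array([ 0.  ,  0.07, 10.2 ]), np.float64(-0.13), 'yaw', np.float64(161.97))
```

send_rows(steps=[-0.1,0,0,3.5,0,-0.1,0,0,3.5,0,-0.1,0,0,3,0,-0.34,0,0,0,0,-0.34,0,0,0,0,-0.34,0.1,-1.46,0,8,-0.34,0.1,-1.46,0,8,-0.34,0.1,-1.46,0,8,-0.34,0.1,-1.46,0,8,-0.34,0.1,-1.46,0,8,-0.34,0.03,-0.8,0,4.4,-0.34,0,0,0,0])

```text
clock: 7.65
position: [0.5817, -0.0047, 0.1566]
ee_rot: [0.002, 0.517, 0.856, 0.001]
contact_force: [-0.5, -0.9, 0.9]
width: 0.0282
gripper_force: 0.0
```

Run:
```python
from h import *
from rig import *
st=get_state(); im=get_image("side")["color"]; print(st["contact_force"],st["width"],angle(im),keeper(im))
sp=C2W(0,.05); p=st["position"]; print(p,np.hypot(*(p-sp)[:2]),np.arctan2(*(p-sp)[1::-1])-CAS[2],go(st,p,0))
```

```text
[-0.46556614 -0.86918249  0.93156542] 0.028245142060488934 (np.float64(-1.085), np.float64(0.09584817495030779), array([273.43478261, 172.08695652]), array([270, 171,   8,   4,  23], dtype=int32)) [ 0.0005  0.      0.0005 -0.0005]
[ 0.5816706  -0.00469199  0.15663759] 0.10623643423831672 -1.107318952180274 (array([0., 0., 0.]), np.float64(117.69), 'yaw', np.float64(117.69))
```

send_rows(steps=[-0.34,0.1,1.46,0.05,-8,-0.34,0.1,1.46,0.1,-8,-0.34,0.1,1.46,0.1,-8,-0.34,0.1,1.46,0.1,-8,-0.34,0.1,1.46,0,-8,-0.34,0.1,1.46,0,-8,-0.34,0.1,1.46,0,-8,-0.34,0.1,1.46,0,-8,-0.34,0.1,1.46,0,-8,-0.34,0.05,1.1,0,-6,-0.34,0,0,0,0])

```text
clock: 8.8
position: [0.6352, 0.1182, 0.1518]
ee_rot: [0.002, -0.138, 0.99, -0.0]
contact_force: [0.5, -0.7, 0.1]
width: 0.028
gripper_force: 0.3
```

Run:
```python
from h import *
from rig import *
st=get_state(); im=get_image("side")["color"]; print(st["contact_force"],st["width"],angle(im),keeper(im))
sp=C2W(0,.05); p=st["position"]; print(p,np.hypot(*(p-sp)[:2]),np.arctan2(*(p-sp)[1::-1])-CAS[2],go(st,p,0))
```

```text
[ 0.45991151 -0.70706735  0.05560912] 0.028006458918677722 (np.float64(-1.3), np.float64(52.21328255260124), array([334., 172.]), array([334, 172,   1,   1,   1], dtype=int32)) [0.0105 0.0095 0.0105 0.0095]
[0.63523462 0.11820651 0.15176803] 0.10877927351421823 0.23894841607202086 (array([0., 0., 0.]), np.float64(-164.12), 'yaw', np.float64(-164.12))
```

The first stroke lifted the keeper 10 mm. Now the second stroke.

send_rows(steps=[-0.34,0.25,-1.46,0,8,-0.34,0.1,-1.46,0,8,-0.34,0.1,-1.46,0,8,-0.34,0.1,-1.46,0,8,-0.34,0.1,-1.46,0,8,-0.34,0.1,-1.46,0,8,-0.34,0.1,-1.46,0,8,-0.34,0.1,-1.46,0,8,-0.34,0.1,-1.46,0,8,-0.34,0.05,-1.0,0,6,-0.34,0,0,0,0])

```text
clock: 9.95
position: [0.5801, -0.0052, 0.1508]
ee_rot: [-0.0, 0.518, 0.855, -0.0]
contact_force: [-0.6, 0.1, 0.1]
width: 0.0284
gripper_force: 0.0
```

send_rows(steps=[-0.34,0.1,1.46,0,-8,-0.34,0.1,1.46,0,-8,-0.34,0.1,1.46,0,-8,-0.34,0.1,1.46,0,-8,-0.34,0.1,1.46,0,-8,-0.34,0.1,1.46,0,-8,-0.34,0.1,1.46,0,-8,-0.34,0.1,1.46,0,-8,-0.34,0.1,1.46,0,-8,-0.34,0.05,1.0,0,-6,-0.34,0,0,0,0])

```text
clock: 11.05
position: [0.6349, 0.1168, 0.1508]
ee_rot: [0.001, -0.138, 0.99, -0.0]
contact_force: [0.6, 0.5, -0.5]
width: 0.028
gripper_force: 0.4
```

Run:
```python
from h import *
from rig import *
st=get_state(); im=get_image("side")["color"]; print(st["contact_force"],st["width"],keeper(im))
sp=C2W(0,.05); p=st["position"]; print(p,np.hypot(*(p-sp)[:2]),np.arctan2(*(p-sp)[1::-1])-CAS[2],go(st,p,0))
```

```text
[ 0.59420953  0.5341795  -0.48687457] 0.027998462729738757 [0.017  0.0195 0.0205 0.0195]
[0.63489742 0.1167875  0.15083497] 0.10807442599520369 0.22717164066895282 (array([0., 0., 0.]), np.float64(-164.15), 'yaw', np.float64(-164.15))
```

send_rows(steps=[-0.34,0.15,-1.46,0,8,-0.34,0.1,-1.46,0,8,-0.34,0.1,-1.46,0,8,-0.34,0.1,-1.46,0,8,-0.34,0.1,-1.46,0,8,-0.34,0.1,-1.46,0,8,-0.34,0,0,0,0])

```text
clock: 11.8
position: [0.6201, 0.0296, 0.1503]
ee_rot: [-0.001, 0.28, 0.96, -0.0]
contact_force: [0.3, 0.5, 0.0]
width: 0.0281
gripper_force: 0.0
```

send_rows(steps=[-0.34,0.1,1.46,0,-8,-0.34,0.1,1.46,0,-8,-0.34,0.1,1.46,0,-8,-0.34,0.1,1.46,0,-8,-0.34,0.1,1.46,0,-8,-0.34,0.1,1.46,0,-8,-0.34,0,0,0,0])

```text
clock: 12.5
position: [0.634, 0.1172, 0.1505]
ee_rot: [0.001, -0.138, 0.99, 0.0]
contact_force: [0.7, 0.2, -0.7]
width: 0.0281
gripper_force: 0.2
```

Run:
```python
from h import *
from rig import *
st=get_state(); im=get_image("side")["color"]; print(st["contact_force"],st["width"],keeper(im))
p=st["position"]; print(p,go(st,p,0))
im=im[150:300,200:350,::-1]; cv2.imwrite("pics/s3.png",cv2.resize(im,(500,500),interpolation=cv2.INTER_CUBIC))
```

```text
[ 0.705313    0.19343475 -0.72059216] 0.028114438056634012 [0.0205 0.023  0.0235 0.023 ]
[0.63400356 0.11719057 0.15050879] (array([0., 0., 0.]), np.float64(-164.11), 'yaw', np.float64(-164.11))
```

View pics/s3.png

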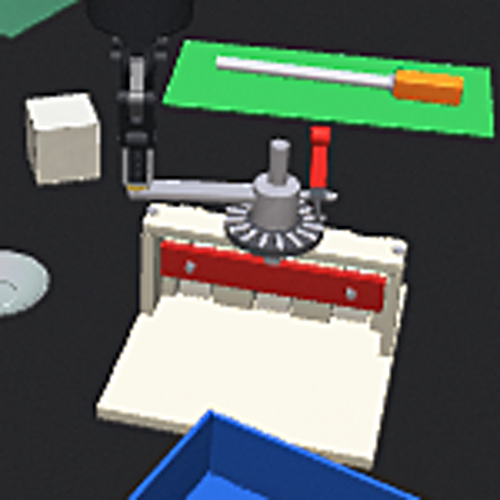

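The keeper is up about 23 mm, clear of the blocks. I'm releasing the handle and heading over to the drift.

send_rows(steps=[-0.1,0,0,0,0,-0.1,0,0,0,0,-0.1,0,0,-3,0,-0.1,0,0,-4,0,-0.1,0,0,-4,0,0.2,2.52,-3.64,0,8.5,0.2,3.04,-3.23,0,0,0.2,3.04,-3.23,0,0,0.2,3.04,-3.23,0,0,0.2,3.04,-3.23,0,0,0.2,3.04,-3.23,0,0,0.2,3.04,-3.23,0,0])

```text
clock: 13.75
position: [0.4608, -0.1428, 0.2605]
ee_rot: [0.0, -0.062, 0.998, -0.0]
contact_force: [0.3, -1.3, 0.2]
width: 0.0512
gripper_force: 0.0
```

send_rows(steps=[0.2,3.04,-3.23,0,0,0.2,3.04,-3.23,0,0,0.2,3.04,-3.23,0,0,0.2,0,0,0,8.5,0.2,0,0,0,8.5,0.2,0,0,0,8.5,0.2,0,0,0,8.5,0.2,0,0,0,8.5,0.2,0,0,0,8.5,0.2,0,0,0,8.5,0.2,0,0,0,8.5,0.2,0,0,0,8.5])

```text
clock: 14.95
position: [0.3836, -0.2491, 0.2604]
ee_rot: [-0.0, 0.572, 0.82, 0.0]
contact_force: [-0.2, -0.3, 1.6]
width: 0.0512
gripper_force: 0.0
```

send_rows(steps=[0.2,0,0,0,8.5,0.2,0,0,0,8.5,0.2,0,0,0,8.5,0.2,0,0,0,8.5,0.2,0,0,0,8.5,0.2,0,0,0,8.5,0.2,0,0,0,8.5,0.2,0,0,0,8.5,0.2,0,0,0,8.5,0.2,0,0,0,8.5,0.2,0,0,0,8.5,0.2,0,0,0,8.5])

```text
clock: 16.15
position: [0.3836, -0.2491, 0.2605]
ee_rot: [-0.0, 0.997, 0.072, -0.0]
contact_force: [0.1, -0.2, -0.4]
width: 0.0514
gripper_force: 0.0
```

```bash
cat >> h.py <<'E'
def orange(img):
    h=cv2.cvtColor(img,cv2.COLOR_RGB2HSV); return cv2.inRange(h,(8,170,120),(16,255,255))
E
python3 - <<'E'
from h import *
from rig import *
st=get_state(); g=get_image("wrist")["color"]; print(st["qpos"],st["width"]); p=st["position"]; print(p,go(st,(.477,-.344,.1),2.6))
t=get_image("top")["color"]
cv2.imwrite("pics/w4.png",np.hstack([cv2.resize(g[:,:,::-1],None,fx=.95,fy=.95),cv2.resize(t[140:280,160:270,::-1],(288,365),interpolation=cv2.INTER_CUBIC)]))
for P in [(.429,-.3461,.027),(.688,-.3344,.015)]: print(wproj(st,P)*.95)
E
```

```text
[-7.28468808e-01  7.99086320e-02  1.68259525e+00  1.89830228e-04
  1.37931601e+00  6.98192850e-01] 0.051409439965641186
[ 0.38357099 -0.2491119   0.26046268] (array([ 7.88, 10.74, 16.04]), np.float64(5.66), 'yaw', np.float64(8.26))
[313.363123   122.80395798]
[328.11623969 -48.54838202]
```

View pics/w4.png

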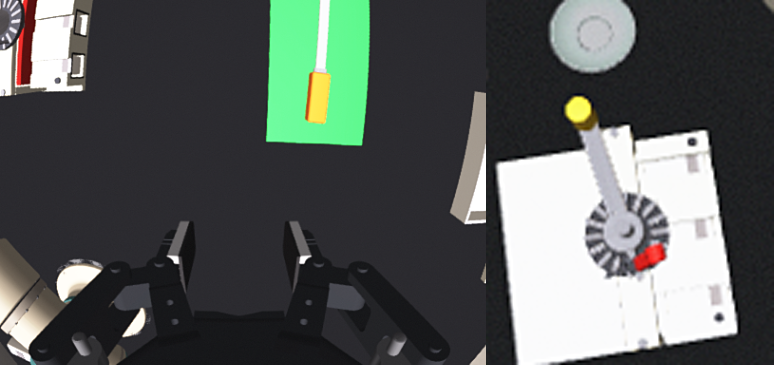

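The drift's rear is at (317,122) px, as predicted. I'll move above the handle and take one measurement there.

send_rows(steps=[0.2,2.6,3.6,0,0,0.2,2.6,3.6,0,0,0.2,2.7,3.5,0,0,0.2,0,0,4,5.6,0.2,0,0,4,0,0.2,0,0,3,0,0.2,0,0,0,0])

```text
clock: 16.95
position: [0.4755, -0.3407, 0.1458]
ee_rot: [-0.004, 1.0, 0.028, -0.004]
contact_force: [0.7, 0.4, 0.1]
width: 0.0511
gripper_force: 0.0
```

Run:
```python
from h import *
from rig import *
st=get_state(); g=get_image("wrist")["color"]; m=orange(g)
c=max(cv2.findContours(m,0,2)[0],key=cv2.contourArea); r=cv2.minAreaRect(c); b=cv2.boxPoints(r)
print(cv2.contourArea(c),b.round(0).tolist(),[wpix2w(st,*q,.027).round(4).tolist() for q in b])
# top view
t=get_image("top")["color"]; mt=orange(t); h=cv2.cvtColor(g,cv2.COLOR_RGB2HSV)
print(go(st,(.477,-.344,.1),2.6),st["position"])
cv2.imwrite("pics/w5.png",g[:,:,::-1])
```

```text
8.0 [[244.0, 149.0], [250.0, 148.0], [251.0, 152.0], [245.0, 153.0]] [[0.5016, -0.3329, 0.027], [0.503, -0.3381, 0.027], [0.4995, -0.339, 0.027], [0.4981, -0.3337, 0.027]]
(array([0.17, 0.37, 4.57]), np.float64(0.61), 'yaw', np.float64(3.21)) [ 0.47545718 -0.34072317  0.14578686]
```

View pics/w5.png

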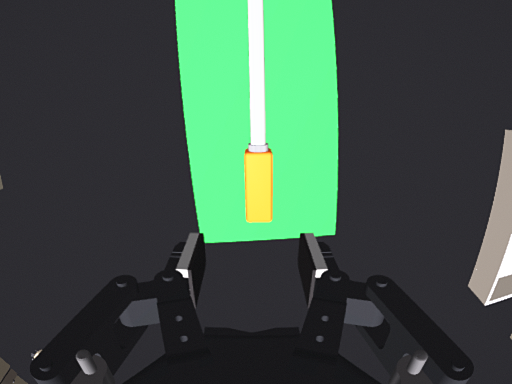

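Handle corners are near (245,150), (271,150), (271,221) and (246,221) px, with the rod running up to (255,1).

Run:
```python
from h import *
from rig import *
st=get_state()
f=(wpix2w(st,245,150,.027)+wpix2w(st,271,150,.027))/2; b=(wpix2w(st,246,221,.027)+wpix2w(st,271.5,221,.027))/2
r0=wpix2w(st,258,140,.022); r1=wpix2w(st,255.5,5,.022)
print(f,b,np.linalg.norm(f-b),np.degrees(np.arctan2(*(f-b)[1::-1])),r0,r1,np.degrees(np.arctan2(*(r1-r0)[1::-1])))
d=(r1-r0)/np.linalg.norm(r1-r0); o=f-.035*d; P=o+.012*d; print(o,P,go(st,(P[0],P[1],.005),np.degrees(np.arctan2(d[1],d[0]))))
```

```text
[ 0.50435984 -0.34859457  0.027     ] [ 0.43318065 -0.35385659  0.027     ] 0.07137342705047695 4.227979096307364 [ 0.51271141 -0.34817804  0.022     ] [ 0.63769698 -0.33872509  0.022     ] 4.32517503590289
[ 0.46945952 -0.35123416  0.027     ] [ 0.48142535 -0.35032916  0.027     ] (array([ 0.27,  0.74, 14.57]), np.float64(-1.16), 'yaw', np.float64(3.17))
```

send_rows(steps=[0.2,0.3,0.75,4,-1.2,0.2,0.3,0,4,0,0.2,0,0,4,0,0.2,0,0,1.6,0,0.2,0,0,0,0,0.2,0,0,0,0])

```text
clock: 17.65
position: [0.4863, -0.3515, 0.0166]
ee_rot: [0.002, 0.999, 0.038, 0.002]
contact_force: [0.3, -0.3, 1.1]
width: 0.0512
gripper_force: 0.0
```

Run:
```python
from h import *
from rig import *
st=get_state(); print(st["contact_force"],go(st,(.4814,-.3503,.005),4.3))
```

```text
[ 0.25601913 -0.28148937  1.07084923] (array([-0.48, -0.16,  1.16]), np.float64(0.04), 'yaw', np.float64(4.34))
```

send_rows(steps=[0.2,0,-0.15,1.1,0,-1,0,0,0,0,-1,0,0,0,0,-1,0,0,0,0,-1,0,0,0,0,-1,0,0,0,0,-1,0,0,-2,0,-1,0,0,-4,0,-1,0,0,-4,0,-1,0,0,0,0], newtons=80)

```text
clock: 18.65
position: [0.4877, -0.3514, 0.109]
ee_rot: [0.004, 0.999, 0.038, 0.004]
contact_force: [0.6, 0.0, -1.7]
width: 0.0246
gripper_force: 79.7
```

Run:
```python
from h import *
from rig import *
st=get_state(); im=get_image("wrist")["color"]; np.save("w6.npy",im); s=get_image("side")["color"]
print(st["contact_force"],st["width"],go(st,(.4814,-.3503,.005),4.3))
cv2.imwrite("pics/w6.png",np.hstack([im[:,:,::-1][:, 100:420],cv2.resize(s[130:230,240:370,::-1],(480,369))[:, :].copy() if 0 else cv2.resize(s[120:250,240:370,::-1],(384,384))]))
```

```text
[ 0.57075015  0.04996523 -1.65990519] 0.024598162082564788 (array([-0.71, -0.25, 10.39]), np.float64(0.01), 'yaw', np.float64(4.31))
```

View pics/w6.png

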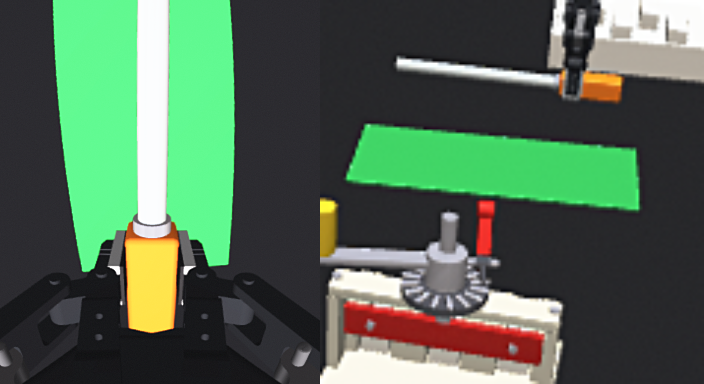

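The drift is held level. Turning it to face the cassette and approaching channel 1.

send_rows(steps=[-1,0,0,0,-8,-1,0,0,0,-8,-1,0,0,0,-8,-1,0,0,0,-8,-1,0,0,0,-8,-1,0,0,0,-8,-1,0,0,0,-8,-1,0,0,0,-8,-1,0,0,0,-8,-1,0,0,0,-8,-1,0,0,0,-8,-1,0,0,0,0])

```text
clock: 19.95
position: [0.4833, -0.3474, 0.101]
ee_rot: [-0.002, 0.693, 0.721, -0.0]
contact_force: [-0.1, 0.8, -2.2]
width: 0.0243
gripper_force: 79.6
```

send_rows(steps=[-1,3.5,0,1.2,0,-1,3.5,0,1.2,0,-1,2.5,0,1.2,0,-1,0,0,0,0,-1,0,0,0,0])

```text
clock: 20.45
position: [0.4802, -0.2528, 0.0663]
ee_rot: [-0.001, 0.693, 0.721, -0.0]
contact_force: [0.8, -0.2, -1.6]
width: 0.0245
gripper_force: 79.5
```

Run:
```python
from h import *
from rig import *
st=get_state(); g=get_image("wrist")["color"]; np.save("w7.npy",g); print(st["width"],st["position"],go(st,C2W(-.064,-.2725,.0165),92.2))
for P in [C2W(x,-.035,.054) for x in(-.094,.094)]+[C2W(x,-.035,.01) for x in(-.08,-.048,-.016,.016)]: print(wproj(st,P).round(1))
cv2.imwrite("pics/w7.png",cv2.resize(g[:240,60:440,::-1],None,fx=2.1,fy=2.1,interpolation=cv2.INTER_CUBIC))
```

```text
0.02452763764712884 [ 0.48015495 -0.25282998  0.06631121] (array([ 1.66, -0.05,  4.98]), np.float64(0.05), 'yaw', np.float64(92.25))
[ 201.2 -159.5]
[ 471.  -111.2]
[ 228.4 -124.2]
[ 272.1 -124.3]
[ 315.1 -120.9]
[ 356.1 -114.3]
```

View pics/w7.png

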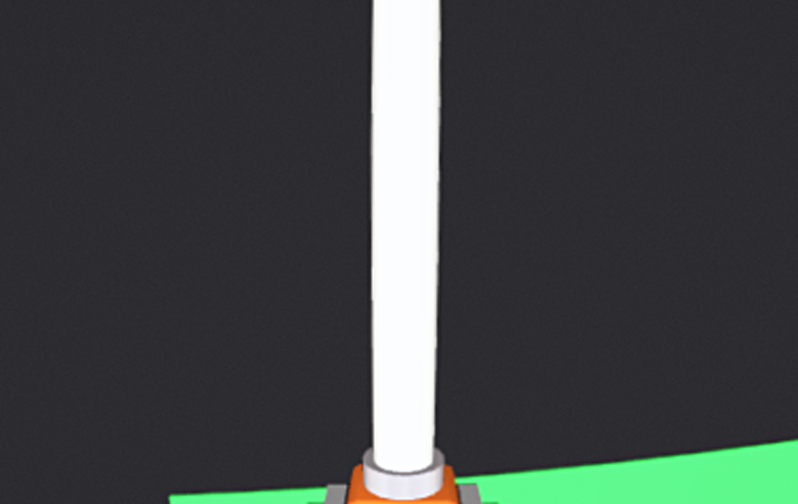

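Run:
```python
from h import *
st=dict(position=np.array([.5278,.15641,.26163]),ee_rot=np.array([0,*[np.cos(np.radians(155.13)/2),np.sin(np.radians(155.13)/2)],0]))
s=1.5625
ob=[(407,98,(-.094,.18,.01)),(506,303,(.094,.18,.01)),(180,235,(-.094,-.035,.054)),(204,276,(-.08,-.035,.054)),(298,332,(0,.05,.155))]
for u,v,l in ob: print(l,wpix2w(st,u/s,v/s,l[2]).round(4),C2W(*l).round(4))
# top-image red/grey free check: rod tip in top image
from rig import *
t=get_image("top")["color"]; np.save("t7.npy",t)
s1=get_state(); T=tool(s1); tip=T[:3,3]+T[:3,0]*.2075+np.array([0,0,.0095]); print("pred tip",tip,proj("top",tip),proj("side",tip))
for n in("top","side"):
    im=t if n=="top" else get_image("side")["color"]
    u,v=proj(n,tip)[0].astype(int); c=cv2.resize(im[max(v-40,0):v+40,u-40:u+40,::-1],(390,390),interpolation=cv2.INTER_CUBIC)
    cv2.imwrite(f"c_{n}.png",c); print(n,u-40,v-40)
cv2.imwrite("pics/t7.png",np.hstack([cv2.imread("c_top.png"),cv2.imread("c_side.png")]))
```

```text
(-0.094, 0.18, 0.01) [0.4285 0.2163 0.01  ] [0.4317 0.2148 0.01  ]
(0.094, 0.18, 0.01) [0.6312 0.2247 0.01  ] [0.6196 0.2219 0.01  ]
(-0.094, -0.035, 0.054) [0.445  0.0025 0.054 ] [ 0.4399 -0.      0.054 ]
(-0.08, -0.035, 0.054) [0.4849 0.0039 0.054 ] [0.4539 0.0005 0.054 ]
(0, 0.05, 0.155) [0.531  0.0939 0.155 ] [0.5306 0.0885 0.155 ]
pred tip [ 0.47318662 -0.04713727  0.07660177] [[273.52545324 249.11486407]] [[313.41278561 203.79620057]]
top 233 209
side 273 163
```

View pics/t7.png

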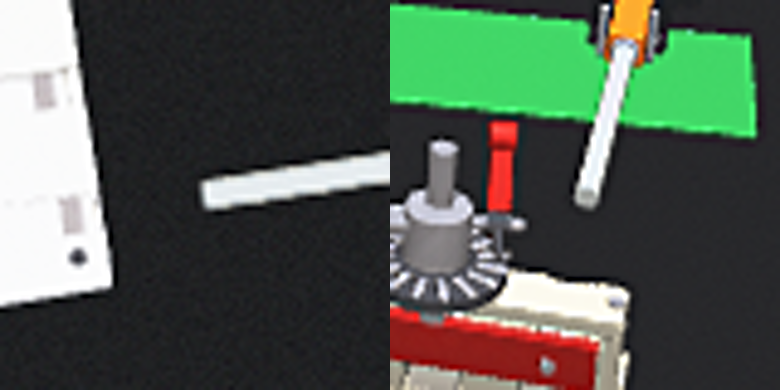

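Run:
```python
from h import *
s=1.5625
f=lambda n,l:[(n,u/s,v/s,p) for u,v,p in l]
for w in(.098,.1,.102):
  p,r=fit(f("top",[(257,317,(w,.18,.01)),(269,439,(-w,.18,.01)),(381.5,297,(.094,-.035,.054)),(400,417.5,(-.094,-.035,.054)),(335,357.5,(0,.05,.155))])+f("side",[(359,429,(w,.18,.01)),(487,451,(-w,.18,.01)),(441.5,313,(0,.05,.155))]))
  print(w,p,r)
a=pix2w("top",247.4,253.1,.054);b=pix2w("top",242.0,227.7,.054);print("slots",a,b,np.arctan2(*(b-a)[1::-1]),np.linalg.norm(b-a))
for x in(-.064,0): print(C2W(x,0,.054))
t=np.load("t7.npy"); g=cv2.cvtColor(t,cv2.COLOR_RGB2GRAY)
K=8; z=cv2.resize(g[170:280,200:275],None,fx=K,fy=K,interpolation=cv2.INTER_CUBIC); m=((z<190)&(z>90)).astype(np.uint8)
k,l,q,c=cv2.connectedComponentsWithStats(m)
for i in range(1,k):
    if 800<q[i,4]<6000: u,v=c[i]/K+[200,170]; print(q[i],(round(u,1),round(v,1)),pix2w("top",u,v,.054).round(4))
# entry-edge line of the roof: right border of white region per row
for v in range(185,268,8):
    row=g[v,215:265].astype(int); j=np.where(row>130)[0]; print(v,215+j.max() if len(j) else None,end="; ")
```

```text
0.098 [0.53323156 0.03836843 0.03584244] [-0.1  1.6 -0.1 -1.2  0.1  0.6 -0.4 -2.  -2.6 -0.2  1.8 -2.8 -0.6 -1.8
  1.7  0.4]
0.1 [0.53335842 0.03836421 0.03298913] [-0.1  0.6 -0.1 -0.7  0.2  0.6 -0.5 -2.  -2.6 -0.3  0.8 -3.1 -0.1 -1.6
  1.5  0.3]
0.102 [0.53331666 0.03828803 0.03161508] [-0.1 -0.2 -0.1  0.1  0.2  0.6 -0.6 -2.  -2.6 -0.3 -0.  -3.3  0.7 -1.4
  1.5  0.3]
slots [0.47166386 0.01655251 0.054     ] [0.53524344 0.02285736 0.054     ] 0.09884156000512329 0.06389142529916583
[0.4685462  0.03606859 0.054     ]
[0.5325 0.0385 0.054 ]
[ 290  232   35   54 1164] (np.float64(238.6), np.float64(202.1)) [0.6008 0.0244 0.054 ]
[  72  433   67   63 2245] (np.float64(213.4), np.float64(228.1)) [0.5425 0.0942 0.054 ]
185 None; 193 244; 201 245; 209 246; 217 248; 225 249; 233 250; 241 251; 249 253; 257 254; 265 255;
```

```bash
sed -i 's/^CAS=.*/CAS=np.array([.5345,.0385,.037])/' h.py
python3 - <<'E'
from h import *
from rig import *
st=get_state(); yaw=90+np.degrees(CAS[2]); print(go(st,C2W(-.064,-.2725,.0165),yaw))
for x in(-.064,0,.064): print(C2W(x,-.2725),C2W(x,.1-.2075))
E
```

```text
(array([ 1.86, -0.  ,  5.1 ]), np.float64(0.09), 'yaw', np.float64(92.21))
[ 0.480624   -0.23618095  0.        ] [ 0.4745204  -0.07129388  0.        ]
[ 0.5445802 -0.2338135  0.       ] [ 0.53847659 -0.06892642  0.        ]
[ 0.6085364  -0.23144604  0.        ] [ 0.60243279 -0.06655896  0.        ]
```

send_rows(steps=[-1,0,0,2.5,0,-1,0,0,2.5,0,-1,0,0,0,0,-1,0,0,0,0,-1,1,0,0,0,-1,1.5,0,0,0,-1,1.5,0,0,0,-1,1.5,0,0,0,-1,0,0,0,0])

```text
clock: 21.5
position: [0.4776, -0.1956, 0.0176]
ee_rot: [-0.001, 0.692, 0.722, -0.0]
contact_force: [-0.4, 0.3, -2.5]
width: 0.0242
gripper_force: 79.6
```

Run:
```python
from h import *
from rig import *
st=get_state(); print(st["contact_force"],st["moment"],st["width"],go(st,C2W(-.064,-.1075,.0165),90+np.degrees(CAS[2])))
```

```text
[-0.42835885  0.33404001 -2.53874259] [ 0.00354288 -0.05588353  0.02161821] 0.024191862115237533 (array([12.43,  0.22,  0.13]), np.float64(0.33), 'yaw', np.float64(92.45))
```

No contact at the mouth. I'll push on through and back out.

send_rows(steps=[-1,1.2,0.1,0,0.3,-1,1.2,0.1,0,0,-1,1.2,0,0,0,-1,1.2,0,0,0,-1,1.2,0,0,0,-1,1.2,0,0,0,-1,1.2,0,0,0,-1,1.2,0,0,0,-1,1.2,0,0,0,-1,1,0,0,0,-1,0.7,0,0,0,-1,0,0,0,0])

```text
clock: 22.7
position: [0.4758, -0.0726, 0.0173]
ee_rot: [-0.0, 0.694, 0.72, -0.0]
contact_force: [0.1, -0.0, -1.4]
width: 0.0248
gripper_force: 79.6
```

```bash
cat >> h.py <<'E'
def blocks(im,n="top"): # rectified apron view, cassette frame, 2 px/mm at z=.038
    X=np.array([[x,y] for x,y in((-.11,.03),(.11,.03),(.11,.2),(-.11,.2))]); src=np.array([proj(n,C2W(*q,.038))[0] for q in X],np.float32)
    dst=np.array([[0,0],[440,0],[440,340],[0,340]],np.float32); return cv2.warpPerspective(im,cv2.getPerspectiveTransform(src,dst),(440,340),flags=cv2.INTER_CUBIC)
E
python3 - <<'E'
from h import *
from rig import *
st=get_state(); print(st["contact_force"],st["width"],st["position"],go(st,C2W(-.064,-.2725,.0165),90+np.degrees(CAS[2])))
t=get_image("side")["color"]; cv2.imwrite("pics/s8.png",np.hstack([cv2.resize(t[170:310,210:350,::-1],(450,450)),cv2.resize(blocks(t,"side")[:,:,::-1],(350,450))]))
E
```

```text
[ 0.0876907  -0.04493944 -1.37578242] 0.02480536428539253 [ 0.4758169  -0.07255928  0.01734878] (array([-16.37,  -0.11,   0.08]), np.float64(-0.06), 'yaw', np.float64(92.06))
```

View pics/s8.png

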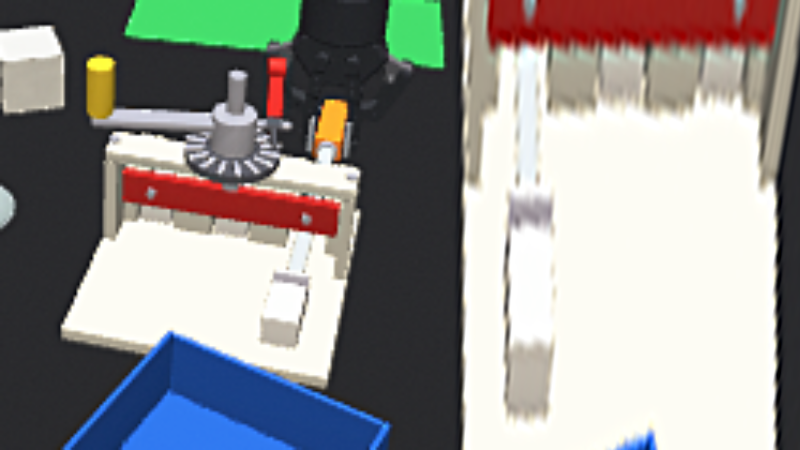

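Block 1 is out on the apron, straight. Retracting and doing channel 2.

send_rows(steps=[-1,-3,0,0,0,-1,-3.5,0,0,0,-1,-3.5,0,0,0,-1,-3.5,0,0,0,-1,-3.5,0,0,0,-1,0,0,0,0,-1,0,3,0,0,-1,0,3.2,0,0,-1,0,0,0,0,-1,0,0,0,0])

```text
clock: 23.75
position: [0.5439, -0.2409, 0.017]
ee_rot: [-0.001, 0.694, 0.72, -0.0]
contact_force: [-0.3, 0.5, -2.6]
width: 0.0246
gripper_force: 79.6
```

Run:
```python
from h import *
from rig import *
st=get_state(); y=90+np.degrees(CAS[2]); print(st["width"],st["contact_force"],go(st,C2W(0,-.2725,.0165),y),go(st,C2W(0,-.1075,.0165),y))
t=get_image("top")["color"]; g=cv2.cvtColor(t,cv2.COLOR_RGB2HSV); m=(orange(t)); print(cv2.minAreaRect(max(cv2.findContours(m,0,2)[0],key=cv2.contourArea)) if m.any() else None)
T=tool(st); tip=T[:3,3]+T[:3,0]*.2075+np.array([0,0,.0095]); u,v=proj("top",tip)[0]; print(u,v); c=t[int(v)-3:int(v)+4,int(u)-8:int(u)+9].mean(2).astype(int); print(c)
```

```text
0.024580791033909262 [-0.32332514  0.49349444 -2.5548962 ] (array([0.71, 0.1 , 0.05]), np.float64(-0.08), 'yaw', np.float64(92.04)) (array([17.21,  0.07,  0.06]), np.float64(-0.08), 'yaw', np.float64(92.04))
((96.80876159667969, 123.98292541503906), (3.908750295639038, 73.0093765258789), 57.40741729736328)
263.86224137218835 225.66045191245266
[[ 33  32  29  35  33  33  30  27  29  44  92 145 194 202 206 206 205]
 [ 29  32  32  29  35  32  33  30  22  69 179 231 239 239 240 239 238]
 [ 32  33  27  33  32  31  30  31  24  79 193 242 236 234 235 235 235]
 [ 34  33  32  29  31  29  30  27  31  62 184 242 236 235 234 236 237]
 [ 34  29  29  30  31  34  31  29  28  58 165 248 244 244 239 238 235]
 [ 34  34  30  33  31  35  34  28  28  44 115 194 180 171 163 158 148]
 [ 32  30  32  30  27  32  30  33  28  35  50  54  41  28  14  19  19]]
```

send_rows(steps=[-1,2,0.1,0,0,-1,2,0,0,0,-1,1.5,0,0,0,-1,1.4,0,0,0,-1,1.4,0,0,0,-1,1.4,0,0,0,-1,1.4,0,0,0,-1,1.4,0,0,0,-1,1.4,0,0,0,-1,1.4,0,0,0,-1,1.2,0,0,0,-1,0.9,0,0,0])

```text
clock: 25.0
position: [0.5388, -0.0662, 0.0174]
ee_rot: [-0.0, 0.694, 0.72, -0.0]
contact_force: [-0.1, -0.9, -1.7]
width: 0.0247
gripper_force: 79.7
```

send_rows(steps=[-1,0,0,0,0,-1,-3,0,0,0,-1,-3.5,0,0,0,-1,-3.5,0,0,0,-1,-3.5,0,0,0,-1,-3.5,0,0,0,-1,0,0,0,0,-1,0,3.2,0,0,-1,0,3.2,0,0,-1,0,0,0,0,-1,0,0,0,0])

```text
clock: 26.1
position: [0.6087, -0.2345, 0.0168]
ee_rot: [-0.001, 0.694, 0.72, -0.0]
contact_force: [0.2, 0.0, -1.8]
width: 0.0249
gripper_force: 79.6
```

Run:
```python
from h import *
from rig import *
st=get_state(); y=90+np.degrees(CAS[2]); print(st["width"],st["contact_force"],go(st,C2W(.064,-.2725,.0165),y),go(st,C2W(.064,-.1075,.0165),y))
t=get_image("top")["color"]
T=tool(st); tip=T[:3,3]+T[:3,0]*.2075+np.array([0,0,.0095]); u,v=proj("top",tip)[0]; print(u,v); c=t[int(v)-3:int(v)+4,int(u)-8:int(u)+9].mean(2).astype(int); print(c)
cv2.imwrite("b9.png",blocks(t)[:,:,::-1])
```

```text
0.024892293769350562 [ 0.21401818  0.04525581 -1.80698967] (array([ 0.31, -0.  ,  0.03]), np.float64(-0.08), 'yaw', np.float64(92.04)) (array([16.81, -0.03,  0.04]), np.float64(-0.08), 'yaw', np.float64(92.04))
258.382384804284 201.37079243241288
[[ 32  35  32  27  29  33  24  30  33 113 205 203 205 204 210 230 241]
 [ 32  25  32  27  34  29  30  25  40 140 248 239 240 238 237 236 233]
 [ 34  27  30  31  31  29  28  31  28 129 244 236 235 232 234 233 234]
 [ 28  34  31  30  33  28  32  30  24 113 236 237 237 237 239 239 241]
 [ 29  31  31  30  30  30  31  34  27 103 229 238 233 226 193 182 178]
 [ 33  29  29  32  32  29  29  30  25  66 150 155 143 131  78  47  34]
 [ 29  33  31  32  37  31  32  31  32  29  31  22  18  21  24  26  28]]
```

send_rows(steps=[-1,1.8,0,0,0,-1,1.8,0,0,0,-1,1.5,0,0,0,-1,1.4,0,0,0,-1,1.4,0,0,0,-1,1.4,0,0,0,-1,1.4,0,0,0,-1,1.4,0,0,0,-1,1.4,0,0,0,-1,1.4,0,0,0,-1,1.2,0,0,0,-1,0.9,0,0,0])

```text
clock: 27.35
position: [0.6028, -0.064, 0.0174]
ee_rot: [-0.0, 0.694, 0.719, -0.0]
contact_force: [0.5, 0.0, -1.2]
width: 0.0242
gripper_force: 79.8
```

send_rows(steps=[-1,0,0,0,0,-1,-3,0,0,0,-1,-3.5,0,0,0,-1,-3.5,0,0,0,-1,-3.5,0,0,0,-1,-3.5,0,0,0,-1,0,0,0,0,-1,0,0,0,0])

```text
clock: 28.15
position: [0.6085, -0.2362, 0.0171]
ee_rot: [-0.0, 0.696, 0.718, 0.0]
contact_force: [-0.1, 0.3, -1.5]
width: 0.0242
gripper_force: 79.7
```

Run:
```python
from h import *
from rig import *
st=get_state(); print(st["width"],st["contact_force"],st["position"],go(st,(.487,-.345,.1),4.5))
t=get_image("top")["color"]; s=get_image("side")["color"]; b=blocks(t)[:,:,::-1]
sl=[]
cv2.imwrite("pics/b9.png",np.hstack([b,cv2.resize(s[170:310,210:350,::-1],(340,340))])); np.save("t9.npy",t); np.save("s9.npy",s)
```

```text
0.02424843586735669 [-0.07892563  0.27816705 -1.53346453] [ 0.60845423 -0.23617224  0.01708535] (array([-10.48, -12.5 ,  -8.29]), np.float64(87.36), 'yaw', np.float64(91.86))
```

View pics/b9.png

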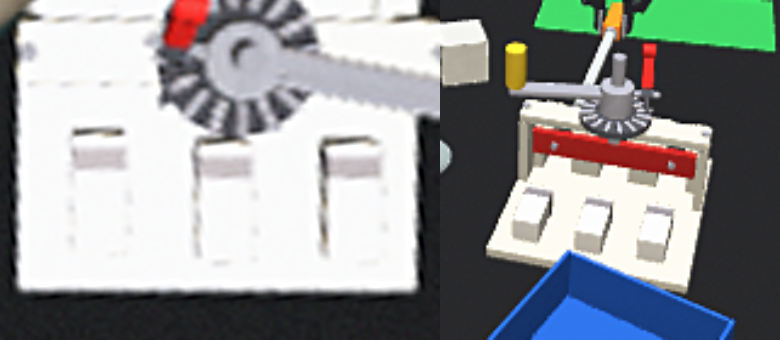

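All three blocks are on the apron, straight, in the rectified view at about (99,198), (221,203) and (353,203) px. Now I'll return the drift to the mat.

send_rows(steps=[-1,0,0,-4,0,-1,0,0,-4,0,-1,-2.6,-3.1,0,0,-1,-2.6,-3.1,0,0,-1,-2.6,-3.1,0,0,-1,-2.6,-3.1,0,0,-1,0,0,0,7.95,-1,0,0,0,7.95,-1,0,0,0,7.95,-1,0,0,0,7.95,-1,0,0,0,7.95])

```text
clock: 29.35
position: [0.4886, -0.3417, 0.0974]
ee_rot: [-0.0, 0.899, 0.439, -0.0]
contact_force: [0.3, -0.3, -1.4]
width: 0.0245
gripper_force: 79.7
```

send_rows(steps=[-1,0,0,0,7.95,-1,0,0,0,7.95,-1,0,0,0,7.95,-1,0,0,0,7.95,-1,0,0,0,7.95,-1,0,0,0,7.95,-1,0,0,0,0,-1,0,0,0,0])

```text
clock: 30.15
position: [0.4887, -0.3422, 0.0974]
ee_rot: [-0.0, 0.999, 0.042, -0.0]
contact_force: [-0.9, 0.6, -1.6]
width: 0.0243
gripper_force: 79.7
```

Run:
```python
from h import *
from rig import *
st=get_state(); print(st["width"],st["contact_force"],go(st,(.487,-.345,.0065),4.5))
T=tool(st); a=T[:3,3]+[0,0,.0095]
for d in(.17,.2035): print(proj("top",a+T[:3,0]*d),proj("side",a+T[:3,0]*d))
s=get_image("side")["color"]; u,v=proj("side",a+T[:3,0]*.2035)[0].astype(int); print(u,v,s[v-8:v+9,u-6:u+12].mean(2).astype(int))
```

```text
0.024339135424254706 [-0.94579103  0.61106415 -1.63873041] (array([-0.19,  0.27,  9.09]), np.float64(0.29), 'yaw', np.float64(4.79))
[[377.80587937 159.29436806]] [[274.50657636 146.18048253]]
[[374.10153129 146.55527273]] [[264.94880234 145.18304259]]
264 145 [[ 41  41  41  40  43  40  41  41  41  41  42  42  40  42  40  40  42  40]
 [ 41  41  42  41  41  40  41  41  40  41  42  42  42  41  41  42  40  40]
 [ 42  41  41  40  40  41  41  42  41  40  41  42  40  41  41  42  40  41]
 [ 41  43  40  41  42  42  41  42  40  40  40  42  41  40  42  40  42  41]
 [ 41  39  41  41  41  40  37  37  36  38  38  39  38  39  39  40  41  42]
 [ 42  41  40  40  40  37  28  18  13  16  21  24  28  30  32  34  35  35]
 [ 42  42  40  41  40  29  83 218 212 214 144  73  72  75   9   7   9  13]
 [ 43  41  42  40  38  23 151 255 253 253 252 253 254 255 255 255 210 209]
 [ 40  42  42  42  38  22 190 252 248 251 254 255 255 253 252 253 252 252]
 [ 40  42  40  41  37  30 117 147 148 160 169 177 192 201 211 232 238 244]
 [ 41  39  42  41  40  37  46  54  55  68  87  91  95 123 123 133 139 145]
 [ 40  40  41  42  40  40  38  36  35  36  39  37  36  43  42  46  51  52]
 [ 41  41  41  42  42  40  40  40  39  39  39  37  39  36  36  34  37  34]
 [ 41  40  41  41  40  41  42  40  41  40  42  40  40  40  40  41  39  41]
 [ 41  41  42  41  42  40  42  41  41  41  41  41  41  41  41  41  41  41]
 [ 42  41  42  41  42  41  41  41  42  41  41  40  41  41  41  40  40  42]
 [ 39  40  41  41  41  41  40  39  40  41  40  41  41  41  42  42  42  40]]
```

send_rows(steps=[-1,0,0.2,3,0,-1,0,0,3,0,-1,0,0,2,0,-1,0,0,0.7,0,-1,0,0,0.2,0,-1,0,0,0,0,-1,0,0,0,0])

```text
clock: 30.9
position: [0.4896, -0.346, 0.0097]
ee_rot: [0.001, 0.999, 0.04, 0.001]
contact_force: [-0.3, 0.0, -1.6]
width: 0.0245
gripper_force: 79.8
```

send_rows(steps=[-1,0,0,0.3,0,-1,0,0,0,0,-1,0,0,0,0])

```text
clock: 31.2
position: [0.4888, -0.3454, 0.0057]
ee_rot: [0.0, 0.999, 0.04, 0.0]
contact_force: [-0.4, -0.1, -1.8]
width: 0.0243
gripper_force: 79.8
```

send_rows(steps=[-1,0,0,0.1,0,-1,0,0,0,0,-0.2,0,0,0,0,0.1,0,0,0,0,0.2,0,0,0,0,0.2,0,0,-2,0,0.2,0,0,-5,0,0.2,0,0,-5,0,0.2,0,0,-5,0,0.2,0,0,0,0])

```text
clock: 32.2
position: [0.4925, -0.3485, 0.1827]
ee_rot: [0.006, 0.999, 0.04, 0.006]
contact_force: [1.0, -0.5, 0.1]
width: 0.0511
gripper_force: 0.0
```

Run:
```python
from h import *
from rig import *
st=get_state(); g=get_image("wrist")["color"]; m=orange(g)|cv2.inRange(cv2.cvtColor(g,cv2.COLOR_RGB2HSV),(8,120,120),(24,255,255))
c=max(cv2.findContours(m,0,2)[0],key=cv2.contourArea); b=cv2.boxPoints(cv2.minAreaRect(c)); print(cv2.contourArea(c),np.mean([wpix2w(st,*q,.027) for q in b],0),st["width"])
s=get_image("side")["color"]
d=np.array([np.cos(np.radians(4.5)),np.sin(np.radians(4.5)),0]); o=np.array([.468,-.3465,.015])
print("tip",proj("side",o+d*.225))
u,v=proj("side",o+d*.225)[0].astype(int); print(s[v-5:v+6,u-6:u+10].min(2))
y=90+np.degrees(CAS[2]); print(go(st,C2W(-.0605,.14,.14),y),C2W(-.0605,.14))
P=[C2W(-.0605,.14),C2W(.0005,.14),C2W(.0665,.14)]; print(P)
```

```text
104.0 [ 0.47116873 -0.34724559  0.027     ] 0.05111909087917225
tip [[264.09096186 168.35366187]]
[[ 68  68  68  67  66  69  69  67  68  60  59  59  52  53  42  45]
 [ 67  66  67  67  67  66  65  66  67  66  68  67  67  68  66  68]
 [ 66  67  67  66  65  61  58  56  56  59  61  63  63  63  64  65]
 [ 67  67  67  67  62  52 157  94  94  39  38  42  43  46  50  53]
 [ 65  67  65  66  61  40 244 243 242 242 242 204 202 205 148  90]
 [ 67  66  66  65  59  97 250 254 249 248 249 246 245 244 242 242]
 [ 66  66  66  66  60  78 155 170 189 202 224 234 240 249 250 253]
 [ 66  66  67  66  64  60  83  91  99 104 107 113 122 138 153 167]
 [ 68  66  66  67  66  63  63  62  61  60  63  62  65  66  76  83]
 [ 67  66  68  66  66  65  66  66  65  63  63  63  62  61  61  60]
 [ 67  68  66  66  67  67  66  65  66  66  67  66  66  66  64  65]]
(array([  1.77, -52.54,   3.67]), np.float64(-87.56), 'yaw', np.float64(4.56)) [0.46886259 0.17616619 0.        ]
[array([0.46886259, 0.17616619, 0.        ]), array([0.52982084, 0.17842268, 0.        ]), array([0.59577567, 0.18086412, 0.        ])]
```

The drift is flat on the mat. I'm going over to block 1.

send_rows(steps=[0.15,0.15,-4.38,-2,0,0.15,0.15,-4.38,-2,0,0.15,0.15,-4.38,-2,0,0.15,0.15,-4.38,-1,0,0.15,0.15,-4.38,0,0,0.15,0.15,-4.38,0,0,0.15,0.15,-4.38,0,0,0.15,0.15,-4.38,0,0,0.15,0.15,-4.38,0,0,0.15,0.15,-4.38,0,0,0.15,0.15,-4.38,0,0,0.15,0.15,-4.38,0,0])

```text
clock: 33.5
position: [0.4635, 0.1815, 0.2423]
ee_rot: [0.0, 0.999, 0.04, -0.002]
contact_force: [1.1, -0.4, 0.3]
width: 0.0489
gripper_force: 0.0
```

send_rows(steps=[0.15,0,0,0,-8,0.15,0,0,0,-8,0.15,0,0,0,-8,0.15,0,0,0,-8,0.15,0,0,0,-8,0.15,0,0,0,-8,0.15,0,0,0,-8,0.15,0,0,0,-8,0.15,0,0,0,-8,0.15,0,0,0,-8,0.15,0,0,0,-7.6,0.15,0,0,0,0])

```text
clock: 34.7
position: [0.4639, 0.1798, 0.2423]
ee_rot: [-0.001, 0.694, 0.72, -0.002]
contact_force: [0.7, 0.9, -0.6]
width: 0.0494
gripper_force: 0.0
```

Run:
```python
from h import *
from rig import *
st=get_state(); y=90+np.degrees(CAS[2]); print(st["width"],go(st,C2W(-.0605,.142,.014),y))
g=get_image("wrist")["color"]; np.save("w10.npy",g)
z=cv2.cvtColor(g,cv2.COLOR_RGB2HSV); print([wproj(st,C2W(-.0605+dx,.128+dy,.038)).round(0).tolist() for dx in(-.014,.014) for dy in(-.03,.03)])
cv2.imwrite("pics/w10.png",cv2.resize(g[:,:,::-1],(800,600)))
```

```text
0.049432267856724256 (array([-0.16,  0.58, 22.83]), np.float64(0.02), 'yaw', np.float64(92.14))
[[244.0, 193.0], [244.0, 145.0], [266.0, 193.0], [267.0, 145.0]]
```

View pics/w10.png

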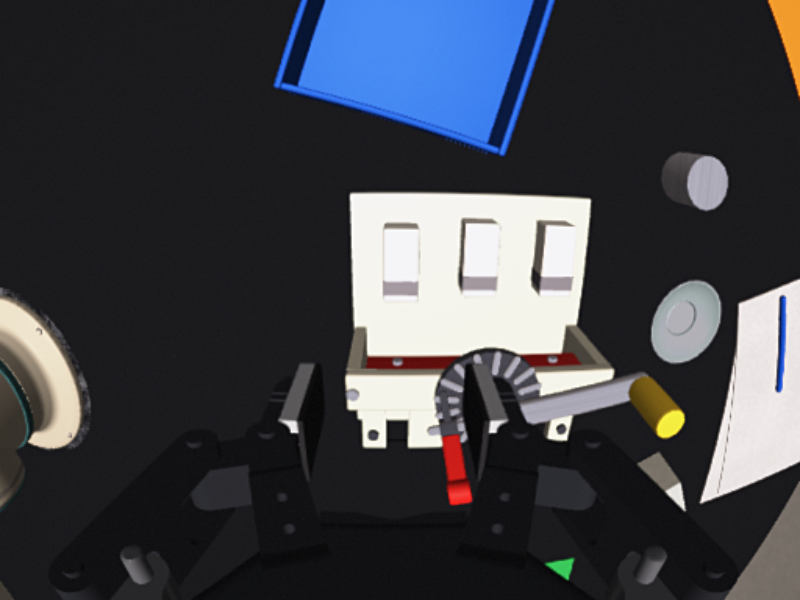

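The blocks' tops are seen at about (401,262), (482,256) and (557,258) px. Block 1 is within 2 mm of the estimate; I'll compute all three grasps and the drop points.

```bash
cat > b.py <<'E'
from h import *
from rig import get_state
BP=np.load("bp.npy") if __import__("os").path.exists("bp.npy") else None
E
python3 - <<'E'
from h import *
from rig import *
st=get_state(); s=1.5625; o=[]
for q in [[(385,228),(418,228),(419,297),(383,297)],[(468,222),(499,220),(498,290),(464,290)],[(543,224),(574,224),(573,293),(540,293)]]:
    w=np.array([wpix2w(st,u/s,v/s,.038) for u,v in q]); c=w.mean(0); d=w[:2].mean(0)-w[2:].mean(0); o.append([*c[:2],np.degrees(np.arctan2(d[1],d[0]))]); print(np.round(o[-1],4),np.linalg.norm(d))
np.save("bp.npy",o)
for u,v in[(275,86),(503,154)]: print("bin",wpix2w(st,u/s,v/s,.06))
b=o[0]; print(go(st,(b[0],b[1]+.012,.014),92.1))
E
```

```text
[ 0.4713  0.1655 91.9469] 0.05558778688029767
[ 0.5344  0.1738 93.1126] 0.055785360990119194
[ 0.5974  0.1744 96.2788] 0.05778011601328437
bin [0.3781837  0.29764331 0.06      ]
bin [0.53890048 0.25445452 0.06      ]
(array([-0.24,  0.8 , 22.86]), np.float64(-0.1), 'yaw', np.float64(92.0))
```

send_rows(steps=[0.15,-0.2,0.75,4,0,0.15,0,0,4.5,0,0.15,0,0,4.5,0,0.15,0,0,4.5,0,0.15,0,0,4,0,0.15,0,0,0,0,0.15,0,0,0,0])

```text
clock: 35.45
position: [0.4721, 0.1782, 0.029]
ee_rot: [-0.001, 0.694, 0.72, -0.001]
contact_force: [-0.0, -0.9, 0.1]
width: 0.049
gripper_force: 0.0
```

Run:
```python
from b import *
st=get_state(); print(st["contact_force"],go(st,(BP[0][0],.178,.014),92.1))
```

```text
[-0.04356308 -0.86943895  0.08107561] (array([-0.02, -0.08,  1.5 ]), np.float64(-0.03), 'yaw', np.float64(92.07))
```

send_rows(steps=[0.15,0,0,1.5,0,-1,0,0,0,0,-1,0,0,0,0,-1,0,0,0,0,-1,0,0,0,0,-1,0,0,0,0,-1,0,0,-3,0,-1,0,0,-4,0,-1,0,0,-4,0,-1,0,0,0,0,-1,0,0,0,0], newtons=60)

```text
clock: 36.55
position: [0.4732, 0.1785, 0.1258]
ee_rot: [0.001, 0.694, 0.72, 0.001]
contact_force: [-0.6, 0.3, -1.4]
width: 0.027
gripper_force: 59.0
```

Run:
```python
from b import *
st=get_state(); print(st["width"],go(st,(.4468,.379,.055),75))
```

```text
0.026987385158831673 (array([20.13, -1.91,  7.09]), np.float64(17.15), 'yaw', np.float64(92.15))
```

send_rows(steps=[-1,4,-0.4,0,0,-1,4,-0.4,0,0,-1,4,-0.4,0,0,-1,4,-0.4,0,0,-1,4,-0.3,0,0,-1,0,0,0,8.5,-1,0,0,0,8.5,-1,0,0,3.5,0,-1,0,0,3.5,0,-1,0,0,0,0,-1,0,0,0,0])

```text
clock: 37.65
position: [0.4451, 0.3768, 0.0531]
ee_rot: [-0.0, 0.793, 0.61, -0.002]
contact_force: [-0.1, -0.2, -0.8]
width: 0.027
gripper_force: 58.8
```

send_rows(steps=[0,0,0,0,0,0,0,0,0,0,0.1,0,0,0,0,0.1,0,0,-4,0,0.1,0,0,-4,0,0.1,0,0,-2,-8.5,0.1,0,0,0,-8.5,0.1,0,0,0,0])

```text
clock: 38.45
position: [0.4466, 0.3779, 0.1563]
ee_rot: [0.0, 0.694, 0.72, 0.002]
contact_force: [0.1, 0.7, -0.4]
width: 0.0472
gripper_force: 0.0
```

Run:
```python
from b import *
st=get_state(); print(st["width"],BP[1],go(st,(BP[1][0],.182,.15),92.1),go(st,(BP[1][0],.182,.014),92.1))
```

```text
0.04715044635186077 [ 0.53438189  0.17381117 93.11262506] (array([-19.9 ,   8.04,   0.62]), np.float64(0.04), 'yaw', np.float64(92.14)) (array([-19.93,   8.  ,  14.22]), np.float64(0.04), 'yaw', np.float64(92.14))
```

send_rows(steps=[0.15,-3.98,1.6,0,0,0.15,-3.98,1.6,0,0,0.15,-3.98,1.6,0,0,0.15,-3.98,1.6,0,0,0.15,-3.98,1.6,0,0,0.15,0,0,0,0,0.15,0,0,4,0,0.15,0,0,4,0,0.15,0,0,3,0,0.15,0,0,0,0,0.15,0,0,0,0])

```text
clock: 39.55
position: [0.5332, 0.1821, 0.0444]
ee_rot: [-0.0, 0.694, 0.72, -0.0]
contact_force: [0.4, -0.1, 1.1]
width: 0.0492
gripper_force: 0.0
```

Run:
```python
from b import *
st=get_state(); print(st["contact_force"],go(st,(BP[1][0],.182,.014),92.1))
```

```text
[ 0.43714717 -0.06232221  1.11670552] (array([-0.01,  0.12,  3.04]), np.float64(-0.01), 'yaw', np.float64(92.09))
```

send_rows(steps=[0.15,0,0.1,2,0,0.15,0,0,1,0,-1,0,0,0,0,-1,0,0,0,0,-1,0,0,0,0,-1,0,0,0,0,-1,0,0,-3,0,-1,0,0,-4,0,-1,0,0,-4,0,-1,0,0,0,0,-1,0,0,0,0])

```text
clock: 40.65
position: [0.5349, 0.1818, 0.1256]
ee_rot: [0.001, 0.694, 0.72, 0.001]
contact_force: [-1.1, -0.1, -0.8]
width: 0.0268
gripper_force: 59.1
```

Run:
```python
from b import *
st=get_state(); print(st["width"],st["contact_force"],go(st,(.4835,.370,.055),75))
```

```text
0.026799971953613336 [-1.05252362 -0.09582796 -0.7638158 ] (array([19.  , -4.46,  7.06]), np.float64(17.15), 'yaw', np.float64(92.15))
```

send_rows(steps=[-1,3.8,-0.9,0,0,-1,3.8,-0.9,0,0,-1,3.8,-0.9,0,0,-1,3.8,-0.9,0,0,-1,3.8,-0.9,0,0,-1,0,0,0,8.5,-1,0,0,0,8.5,-1,0,0,3.5,0,-1,0,0,3,0,-1,0,0,0,0,-1,0,0,0,0])

```text
clock: 41.75
position: [0.4814, 0.3692, 0.058]
ee_rot: [-0.0, 0.793, 0.61, -0.002]
contact_force: [-0.5, -0.3, -0.5]
width: 0.027
gripper_force: 59.1
```

send_rows(steps=[0,0,0,0,0,0,0,0,0,0,0.1,0,0,0,0,0.1,0,0,-4,0,0.1,0,0,-4,0,0.1,0,0,-2,-8.5,0.1,0,0,0,-8.5,0.1,0,0,0,0])

```text
clock: 42.55
position: [0.4829, 0.3702, 0.1613]
ee_rot: [0.0, 0.694, 0.72, 0.002]
contact_force: [0.5, -0.1, -0.3]
width: 0.0471
gripper_force: 0.0
```

Run:
```python
from b import *
from rig import get_image
st=get_state(); print(st["width"],BP[2],go(st,(BP[2][0],.184,.014),94))
t=get_image("top")["color"]; b=blocks(t)
m=cv2.inRange(cv2.cvtColor(b,cv2.COLOR_RGB2HSV),(0,8,120),(180,60,215)); 
n,l,q,c=cv2.connectedComponentsWithStats(m)
print([(q[i].tolist(),(c[i]/2/1000+[-.11,.03]).round(4).tolist()) for i in range(1,n) if q[i,4]>400])
```

```text
0.04708907044637905 [ 0.59736013  0.1744235  96.27875691] (array([-19.05,  10.7 ,  14.73]), np.float64(-1.86), 'yaw', np.float64(92.14))
[([158, 11, 282, 127, 13432], [0.0362, 0.0687]), ([320, 156, 60, 98, 1372], [0.0612, 0.1219])]
```

send_rows(steps=[0.2,-3.2,1.78,0,0,0.2,-3.2,1.78,0,0,0.2,-3.2,1.78,0,0,0.2,-3.2,1.78,0,0,0.2,-3.2,1.78,0,0,0.2,-3.05,1.8,0,0,0.2,0,0,0,-1.9,0.2,0,0,4,0,0.2,0,0,4,0,0.2,0,0,3.5,0,0.2,0,0,0,0,0.2,0,0,0,0])

```text
clock: 43.8
position: [0.5961, 0.1834, 0.044]
ee_rot: [-0.0, 0.682, 0.731, -0.001]
contact_force: [0.2, 0.7, 0.7]
width: 0.0512
gripper_force: 0.0
```

Run:
```python
from b import *
st=get_state(); print(st["contact_force"],go(st,(.597,.184,.014),94))
```

```text
[0.2017295  0.66304014 0.73164652] (array([0.05, 0.1 , 3.  ]), np.float64(-0.04), 'yaw', np.float64(93.96))
```

send_rows(steps=[0.2,0,0.1,2,0,0.2,0,0,1,0,-1,0,0,0,0,-1,0,0,0,0,-1,0,0,0,0,-1,0,0,0,0,-1,0,0,-3,0,-1,0,0,-4,0,-1,0,0,-4,0,-1,0,0,0,0,-1,0,0,0,0])

```text
clock: 44.9
position: [0.5979, 0.1837, 0.1257]
ee_rot: [0.001, 0.682, 0.732, 0.001]
contact_force: [0.1, 0.9, -1.7]
width: 0.027
gripper_force: 58.9
```

Run:
```python
from b import *
st=get_state(); print(st["width"],st["contact_force"],go(st,(.520,.360,.055),75))
```

```text
0.026998804628742108 [ 0.07369237  0.94231979 -1.74657482] (array([18.14, -6.55,  7.06]), np.float64(19.05), 'yaw', np.float64(94.05))
```

send_rows(steps=[-1,3.6,-1.3,0,0,-1,3.6,-1.3,0,0,-1,3.6,-1.3,0,0,-1,3.6,-1.3,0,0,-1,3.6,-1.3,0,0,-1,0,0,0,8.5,-1,0,0,0,8.5,-1,0,0,3.5,2,-1,0,0,3,0,-1,0,0,0,0,-1,0,0,0,0])

```text
clock: 46.0
position: [0.5189, 0.358, 0.0579]
ee_rot: [-0.0, 0.793, 0.609, -0.002]
contact_force: [0.0, -0.3, -0.4]
width: 0.0269
gripper_force: 58.8
```

send_rows(steps=[0,0,0,0,0,0,0,0,0,0,0.1,0,0,0,0,0.1,0,0,-4,0,0.1,0,0,-4,0,0.1,-3,0,-4,0,0.1,-4,0,-4,0,0.1,-4,0,0,0,0.1,0,0,0,0])

```text
clock: 46.9
position: [0.4916, 0.2531, 0.2174]
ee_rot: [0.001, 0.794, 0.608, 0.001]
contact_force: [0.2, 1.4, 0.5]
width: 0.047
gripper_force: 0.0
```

Run:
```python
from b import *
from rig import get_image
st=get_state(); w=get_image("wrist")["color"]; s=get_image("side")["color"]; t=get_image("top")["color"]
print(st["position"],keeper(s))
r=lambda i,a:cv2.resize(i[:,:,::-1],a,interpolation=cv2.INTER_CUBIC)
cv2.imwrite("pics/end.png",np.vstack([np.hstack([r(s,(400,300)),r(t,(400,300))]),np.hstack([r(w,(400,300)),r(s[230:370,200:350],(400,300))])]))
```

```text
[0.49164291 0.25314589 0.21744262] [0.023  0.0225 0.023  0.0225]
```

View pics/end.png

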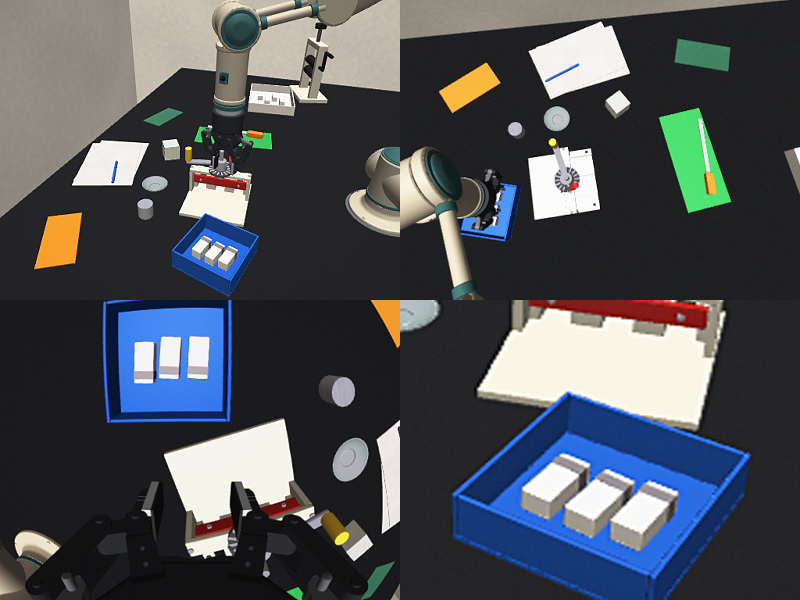

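All three blocks are in the bin. But the drift, with its tip now at (700,120), has been knocked toward the mat's edge, so I'll measure it.

Run:
```python
from b import *
from rig import get_image
t=get_image("top")["color"]; h=cv2.cvtColor(t,cv2.COLOR_RGB2HSV)
m=cv2.inRange(h,(5,150,100),(18,255,255)); m[:, :350]=0
k,l,q,c=cv2.connectedComponentsWithStats(m); i=1+np.argmax(q[1:,4]); print(q[i],c[i]); o=pix2w("top",*c[i],.02)
gr=cv2.inRange(h,(45,120,80),(75,255,255)); gr[:,:320]=0; gr[:120]=0
cnt=max(cv2.findContours(gr,0,2)[0],key=cv2.contourArea)
hull=cv2.convexHull(cnt); print("mat",[pix2w("top",*p,.003).round(3)[:2].tolist() for p in cv2.boxPoints(cv2.minAreaRect(hull))])
w=cv2.inRange(h,(0,0,170),(180,50,255)); w[:,:420]=0;w[:130]=0;w[:,490:]=0
k,l,q,c=cv2.connectedComponentsWithStats(w); i=1+np.argmax(q[1:,4]); ys,xs=np.where(l==i); tip=(xs[ys==ys.min()].mean(),ys.min()); base=(xs[ys==ys.max()].mean(),ys.max())
T=pix2w("top",*tip,.015);B=pix2w("top",*base,.015); print(q[i],tip,"o",o,"T",T,"B",B,np.linalg.norm(T-o),np.degrees(np.arctan2(*(T-o)[1::-1])))
n=np.array([np.cos(np.radians(6.6)),np.sin(np.radians(6.6))]);mc=np.array([.565,-.343])
for p in(o,T): d=p[:2]-mc; print("mat frame",d@n,d@[-n[1],n[0]])
```

```text
[389 222  15  27  98] [392.93877551 235.7244898 ]
mat [[0.726, -0.244], [0.758, -0.405], [0.407, -0.438], [0.382, -0.288]]Traceback (most recent call last):
  File "<stdin>", line 10, in <module>
    return _wrapfunc(a, 'argmax', axis=axis, out=out, **kwds)
    return bound(*args, **kwds)
ValueError: attempt to get argmax of an empty sequence
```

Run:
```python
from b import *
from rig import get_image
t=get_image("top")["color"]; h=cv2.cvtColor(t,cv2.COLOR_RGB2HSV)
m=cv2.inRange(h,(3,100,80),(28,255,255)); m[:,:360]=0; m[:,420:]=0; m[:200]=0; m[260:]=0
c=cv2.minAreaRect(np.argwhere(m>0)[:,::-1].astype(np.float32)); print(c); o=pix2w("top",*c[0],.024)
w=cv2.inRange(h,(0,0,150),(180,70,255)); w[:,:360]=0;w[:130]=0;w[:,410:]=0;w[225:]=0
k,l,q,ce=cv2.connectedComponentsWithStats(w); i=1+np.argmax(q[1:,4]); r=np.argwhere(l==i)[:,::-1]; tip=r[r[:,1]<=r[:,1].min()+2].mean(0); base=r[r[:,1]>=r[:,1].max()-2].mean(0)
T=pix2w("top",*tip,.02);B=pix2w("top",*base,.02); print(q[i],tip,base,"o",o,"T",T,"B",B,np.linalg.norm(T-o),np.degrees(np.arctan2(*(T-B)[1::-1])))
n=np.array([np.cos(np.radians(6.6)),np.sin(np.radians(6.6))]);mc=np.array([.565,-.343])
for p in(o,T,B): d=p[:2]-mc; print("mat frame",d@n,d@[-n[1],n[0]])
st=get_state(); g=o+ (T-o)/np.linalg.norm(T-o)*.015; print(g,go(st,(g[0],g[1],.22),np.degrees(np.arctan2(*(T-B)[1::-1]))))
```

```text
((396.6622009277344, 234.47299194335938), (27.783430099487305, 12.001126289367676), 80.53767395019531)
[381 152  17  69 382] [383.5   153.125] [394.35294118 219.05882353] o [ 0.47439901 -0.37141996  0.024     ] T [ 0.69506933 -0.38238797  0.02      ] B [ 0.51456145 -0.37526814  0.02      ] 0.2209789303101419 -2.2587641907241904
mat frame -0.09326706890411508 -0.017818198544359305
mat frame 0.1246801868983473 -0.05407673311472735
mat frame -0.053813086955482724 -0.026257029437655077
[ 0.48937806 -0.37216447  0.02372848] (array([-60.93,  15.87,  -0.57]), np.float64(77.34), 'yaw', np.float64(75.08))
```

The knock left the drift wholly over the mat: the tip is 54 mm off the mat's centreline and the half-width is 75 mm. Handing in.

```bash
python3 -c "
from rig import *
print(sign_off())"
```

```text
the job is handed in; nothing more can be done
None
```

The job is handed in: the keeper is up about 23 mm, all three blocks are in the blue bin, the drift lies flat on the green mat (knocked a few centimetres after I laid it down, but still wholly on it), and I saw no disturbance to the petri dish, carton or weight.

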